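# Change the batch on the sample changer

### The job

First take the used, lidless jars off the sloping ledge of the sample changer and set them down on the floor of the wash tub. Then stand every lidded sample jar from the bench on the ledge, foot flat on the slope between its kerbs, one in front of each reader window (any windows you like), with its bar-code label facing the window. When all are on, press the start button fully down and let it go; leave the other things on the bench where they are.

Things in the scene. Friction and masses are not known exactly. Their poses are not given: they have to be found in the camera images.
- s1_mid (a point): sample jar (may be absent): amber glass, round, 52 mm across, with a black screw lid 49 mm across and 16 mm high; 62 mm high in all, 160 g give or take a third. Stands upright on the bench. This point is on its axis, 31 mm above its foot; z points up its axis, x points to the middle of its paper label (80 degrees wide). A white seal strip runs over the lid from its centre to the label side.
- s1_label (a point): middle of that jar's bar-code label, on its side, 26 mm from the axis and 26 mm above the foot; same axes as the jar
- s2_mid (a point): sample jar (may be absent): amber glass, round, 52 mm across, with a black screw lid 49 mm across and 16 mm high; 62 mm high in all, 160 g give or take a third. Stands upright on the bench. This point is on its axis, 31 mm above its foot; z points up its axis, x points to the middle of its paper label (80 degrees wide). A white seal strip runs over the lid from its centre to the label side.
- s2_label (a point): middle of that jar's bar-code label, on its side, 26 mm from the axis and 26 mm above the foot; same axes as the jar
- s3_mid (a point): sample jar (may be absent): amber glass, round, 52 mm across, with a black screw lid 49 mm across and 16 mm high; 62 mm high in all, 160 g give or take a third. Stands upright on the bench. This point is on its axis, 31 mm above its foot; z points up its axis, x points to the middle of its paper label (80 degrees wide). A white seal strip runs over the lid from its centre to the label side.
- s3_label (a point): middle of that jar's bar-code label, on its side, 26 mm from the axis and 26 mm above the foot; same axes as the jar
- s4_mid (a point): sample jar (may be absent): amber glass, round, 52 mm across, with a black screw lid 49 mm across and 16 mm high; 62 mm high in all, 160 g give or take a third. Stands upright on the bench. This point is on its axis, 31 mm above its foot; z points up its axis, x points to the middle of its paper label (80 degrees wide). A white seal strip runs over the lid from its centre to the label side.
- s4_label (a point): middle of that jar's bar-code label, on its side, 26 mm from the axis and 26 mm above the foot; same axes as the jar
- s5_mid (a point): sample jar (may be absent): amber glass, round, 52 mm across, with a black screw lid 49 mm across and 16 mm high; 62 mm high in all, 160 g give or take a third. Stands upright on the bench. This point is on its axis, 31 mm above its foot; z points up its axis, x points to the middle of its paper label (80 degrees wide). A white seal strip runs over the lid from its centre to the label side.
- s5_label (a point): middle of that jar's bar-code label, on its side, 26 mm from the axis and 26 mm above the foot; same axes as the jar
- u1_mid (a point): used jar of the last run (may be absent): the same glass jar without lid, open neck 44 mm across, 58 mm high, 110 g, standing on the sloping ledge at the start. This point is on its axis, 29 mm above its foot; z points up its axis
- u2_mid (a point): used jar of the last run (may be absent): the same glass jar without lid, open neck 44 mm across, 58 mm high, 110 g, standing on the sloping ledge at the start. This point is on its axis, 29 mm above its foot; z points up its axis
- u3_mid (a point): used jar of the last run (may be absent): the same glass jar without lid, open neck 44 mm across, 58 mm high, 110 g, standing on the sloping ledge at the start. This point is on its axis, 29 mm above its foot; z points up its axis
- ledge: sloping aluminium ledge of the sample changer, rising away from the robot at 0.30 rad, its middle 75 mm above the bench. Origin: middle of the face the jars stand on; x points up the slope to the reader, y along the ledge, z square to the face. 430 mm long, 70 mm clear between two kerbs (8 mm high) at x = -35 and +35 mm. Fixed, but stands elsewhere each time
- reader (a point): white bar-code reader bar along the upper side of the ledge, fixed to it, same axes as the ledge. This point: middle of its front, 82 mm up the slope from the ledge's middle line, 30 mm off the face. The bar is 34 mm thick, its top 54 mm off the face. Five dark windows, each with a small round lamp above it on top of the bar, look down the slope, at y = -180, -90, 0, 90 and 180 mm along the ledge
- start (a joint): travel of the start button (m), 0 to 0.006; fully pressed at 0.006, springs back; about 5 N
- start_top (a point): centre of the top of the start button, 30 mm across, on the dark control pod (60 mm high) at the end of the sample changer on the robot's right (-y); pressed straight down
- tub: grey plastic wash tub, open on top, 150 (x) x 240 (y) x 55 mm high, walls and floor 4 mm. Origin: centre of its underside, z up. Loose, 450 g: it slides when bumped
- timer_mid (a point): bystander: white kitchen-type timer, 62 x 70 x 18, lying flat (mm); this point is its centre half-way up
- dish_mid (a point): bystander: small white porcelain dish, 64 across, 14 high (mm); this point is its centre half-way up
- testcup_mid (a point): bystander: brass test cup, 68 across its flange, 50 high, with a black rod handle (mm); this point is its centre half-way up
- oilbottle_mid (a point): bystander: tall amber bottle, 64 across, 160 high (mm); this point is its centre half-way up
- washbottle_mid (a point): bystander: tall white plastic bottle, 68 across, 170 high (mm); this point is its centre half-way up
Things that resemble listed ones, but are neither listed nor needed, are in the scene too. Leave any blue, purple or turquoise look-alike of the part that bears u2_mid alone.

How it is judged:
By the outcome, as a careful person would: the job done as asked, in the order asked, and still so for the second after the job is handed in, with the robot touching nothing.
Of s1, s2, s3, s4, s5 only 3 to 5 are there at a start; the rules pass over those that are not, and their reading is None.
Of u1, u2, u3 only 2 to 3 are there at a start; the rules pass over those that are not, and their reading is None.
At some moment in a run one of tub may be knocked a few centimetres aside while the robot is not near it.
Once in a run the grip may slacken for a moment while it holds something.
It also fails if it takes over 210 s, if anything falls off the work surface, if the arm or the gripper's body presses on something with over 40 N, if the wrist force passes 120 N, or if a joint passes its speed limit or range.

### The arm

A 7-joint arm with a two-finger parallel gripper is mounted at the origin on the work surface. World frame = base frame: x ahead of the robot, y to its left, z up, the work surface at z = 0. Lengths are in m, angles in rad, forces in N, time in s.
With the tool pointing down it reaches from about 0.4 to 0.875 m from the base axis. Payload 6.5 kg.
Tool frame: the origin (TCP) lies at the very end of the fingers, on their centre line; the grasp point (between the pads) lies 19 mm behind it; z points along the fingers, y is the line along which they close (so a half turn about z gives the same grasp; the last joint's range is limited). The gripper opens to 85 mm and grips with 20 to 120 N. Pads are 22 mm wide; open, the fingers measure 114 mm over their backs; the gripper's body (76 mm by 85 mm) begins 54 mm behind the grasp point. The pads swing forward as they close: fully open they stand 13 mm farther back than shut.
Start: joints at [-1.18, 0.536, -0.004, 1.538, 0.003, 1.067, -0.071], TCP at [0.287, 0.583, 0.231] pointing down, gripper open.
Joint ranges: [-2.7, 2.7], [-0.37, 2.16], [-1.27, 1.26], [0.24, 2.4], [-1.31, 4.45], [0.19, 1.91], [-2.76, 2.76]. Speed limits (rad/s): [2.39, 2.39, 3.14, 3.14, 3.14, 3.14, 3.14].

### API

Orientations are given as a unit quaternion [w, x, y, z].
In Python, from cell import bot, cams, close_job gives the robot as it stands. The module is installed in compiled form; this text tells all that it offers.
- The arm moves only by the shell command python3 -m creep 'ROWS' [FORCE]. ROWS is JSON, a list of rows, each a list of 7 numbers: the shift along the tool's x, y, z scaled (see below), then the turn, a rotation vector about the tool's x, y, z scaled (see below), then the gripper's target within -1 to 1 (shut at 1, half-way at 0, fully open at -1). A call has 1 to 8 rows; each row is the pose to reach, as a shift and turn from the pose commanded when the call began, along the tool's axes at that moment; what a row does not reach only later rows make up. The controller multiplies each number of a shift by 0.25 m and each number of a turn by pi/2 rad. A row lasts 1/8 s, in which the tool goes at most 62.5 mm and 10.7 degrees, less where a joint would pass 70% of its speed; a pose out of reach is approached as far as the arm can. A call with a number of a shift or a turn outside -1 to 1 is refused whole. A call with a gripper value outside its range is refused whole. The fingers move at their own pace and stop on an object; FORCE is the grip in N (left out, the last holds). Time passes only in rows, so rows that repeat a pose let the fingers close. It gives the time, the measured TCP pose, the force, the opening and the grip force at its end, in the units of the state.
- bot.get_state(): the state, without advancing time (a new reading comes with each control period).
- cams.capture(name): name is "scene" or "top"; returns a dict with "img" (400x640x3 uint8, red, green, blue), "range_z" (400x640 float32, m along the optical axis (not along the pixel's ray), 0 where there is no reading), "camera_matrix" (3x3 intrinsics, pixels), "position" and "orientation" of the camera in the world. Camera axes: x right, y up, looking along -z (the intrinsics and any distortion apply to the point x, -y, -z); pixel columns grow to the right and rows downward; lengths in m; the calibration is good to about 2 mm. A picture is of the moment at which its call begins.
- close_job(): hands the job in; it is judged then, once.
The state is a dict: "time": time; "joint_pos": joint angles; "dq": joint speeds; "tau": joint torques, N m; "position": TCP position; "orientation": TCP orientation; "ft_force": force on the tool from outside, world axes, zero at the start; "torque": the same for the moment, N m; "finger_gap": opening from 0.0 (shut) to 1.0 (fully open); "grip_force": force on a finger pad.
Only numpy, scipy, OpenCV 4.12 (cv2) and the standard library are available. Lean on these libraries where they do the work, as an engineer would, in place of code of your own. Each camera call takes 0.05 s, during which the arm holds its last target. There are 200 camera calls.

## Working session

There is one attempt and no reset: what is moved stays moved. The work goes in short steps, Python scripts to look and compute and a shell command to move; the robot and the scene stay as the last step left them, time stands still between calls to the robot, and variables do not carry over. Pictures are saved under pics/ and viewed, at most 14 in all, crops included, and the job is handed in when it is done.

```bash
mkdir -p pics; cat > h.py <<'E'
import numpy as np, cv2
from scipy.spatial.transform import Rotation as R
from cell import bot,cams
def cap(n):
    c=cams.capture(n); q=c["orientation"]; c["R"]=R.from_quat([q[1],q[2],q[3],q[0]]).as_matrix(); return c
def cloud(c):
    K=c["camera_matrix"]; z=c["range_z"]; v,u=np.mgrid[:400,:640]
    p=np.stack([(u-K[0,2])/K[0,0]*z,-(v-K[1,2])/K[1,1]*z,-z],-1)
    return p@c["R"].T+c["position"]
def ray(c,u,v,h):
    K=c["camera_matrix"]; d=c["R"]@np.array([(u-K[0,2])/K[0,0],-(v-K[1,2])/K[1,1],-1]); o=np.array(c["position"])
    return o+d*(h-o[2])/d[2]
E
python3 - <<'E'
from h import *
for n in("scene","top"):
    c=cap(n); cv2.imwrite(f"pics/{n}0.png",cv2.resize(c["img"][:,:,::-1],(800,500),interpolation=cv2.INTER_CUBIC)); print(n,c["position"],c["R"].round(3).tolist(),c["camera_matrix"].tolist(),[k for k in c])
s=bot.get_state(); print(s)
E
```

```text
scene [1.20752827 0.46200016 0.85199504] [[-0.52, -0.574, 0.632], [0.854, -0.339, 0.394], [-0.012, 0.745, 0.667]] [[387.50576174791087, 0.0, 317.169247201723], [0.0, 387.50576174791087, 197.96375292017487], [0.0, 0.0, 1.0]] ['img', 'range_z', 'camera_matrix', 'position', 'orientation', 'R']
top [2.89728906e-01 3.86157162e-04 1.12435695e+00] [[-0.019, 0.982, -0.186], [-1.0, -0.019, 0.0], [-0.003, 0.186, 0.982]] [[400.0579732374223, 0.0, 323.1981888229703], [0.0, 400.0579732374223, 203.41233590219142], [0.0, 0.0, 1.0]] ['img', 'range_z', 'camera_matrix', 'position', 'orientation', 'R']
{'time': 0.1, 'joint_pos': array([-1.18020094,  0.53709643, -0.00445481,  1.53877566,  0.00260303,
        1.0673263 , -0.07117636]), 'dq': array([ 0.00073495, -0.00197908, -0.00152981, -0.00272093, -0.00017311,
       -0.00185013, -0.00086231]), 'tau': array([ 2.43726601e-03, -5.84568822e+01,  1.05203658e+00, -2.59777969e+01,
        1.27394329e-02,  4.62226861e-03,  2.38290505e-05]), 'position': array([0.28644741, 0.58283204, 0.23049613]), 'orientation': array([-1.25828690e-04,  2.26363116e-01,  9.74042658e-01, -7.90012791e-04]), 'ft_force': array([ 0.28730679,  0.58791592, -0.70617189]), 'torque': array([-0.0233212 ,  0.05695618,  0.01430893]), 'grip_force': 0.0, 'finger_gap': 0.9970642066035758}
```

View pics/scene0.png

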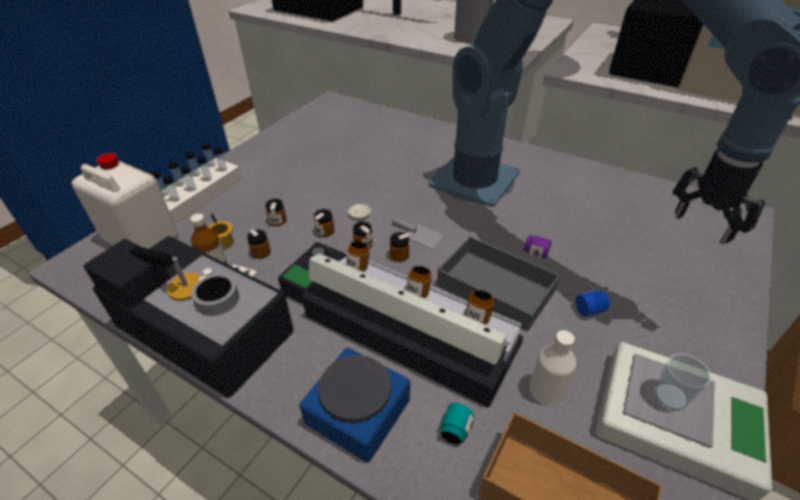

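View pics/top0.png

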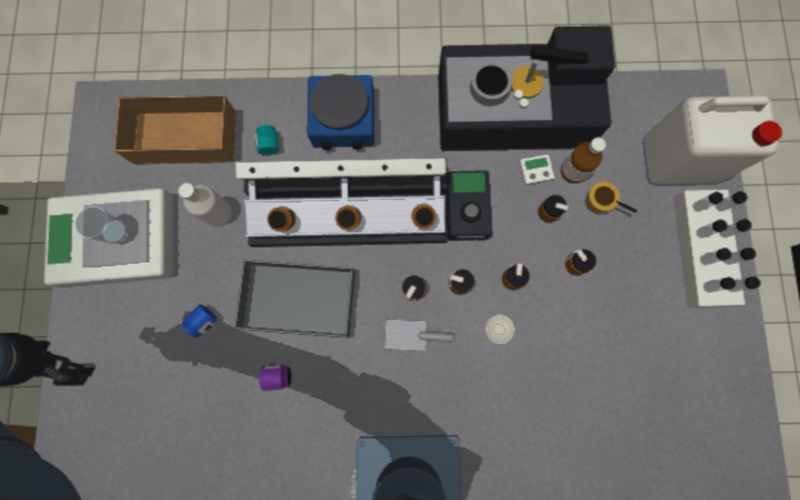

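The pictures show three open jars on the ledge (top, 800-wide: 281,219; 347,217; 424,216) and five lidded jars (413,287; 461,281; 515,276; 581,262; 553,208). The tub is at (298,298), the start button at (471,211), and the reader lamps lie along row ≈168. Next I'll measure positions.

```bash
cat > m.py <<'E'
from h import *
def jars(c,P,pts):
    g=c["img"].astype(int)
    for u,v in pts:
        u0,v0=int(u*.8),int(v*.8); s=np.s_[v0-16:v0+17,u0-16:u0+17]
        p=P[s].reshape(-1,3); m=(p[:,2]>.056)&(p[:,2]<.07); 
        q=p[m]; (cx,cy),r=cv2.minEnclosingCircle(q[:,:2].astype(np.float32))
        col=g[s].reshape(-1,3); w=m&(col.min(1)>120); d=np.hypot(p[:,0]-cx,p[:,1]-cy)<.027; w&=d
        wp=p[w].mean(0); 
        print("jar",np.round([cx,cy,r],4),"mean",q.mean(0).round(4),"strip n",w.sum(),np.degrees(np.arctan2(wp[1]-cy,wp[0]-cx)).round(1))
def ledge(c,P):
    m=np.zeros((400,640),bool); m[150:200,190:365]=True
    hsv=cv2.cvtColor(c["img"],cv2.COLOR_RGB2HSV)
    f=m&(hsv[...,2]>140)&(hsv[...,1]<50)&(P[...,2]>.05)&(P[...,2]<.11)
    p=P[f]; ce=np.median(p,0); 
    for _ in range(4):
        k=np.abs((p-ce)@np.linalg.svd(p-ce,full_matrices=False)[2][2])<.006; p=p[k]; ce=p.mean(0)
    V=np.linalg.svd(p-ce,full_matrices=False)[2]; n=V[2]*np.sign(V[2][2]); y=V[0]*np.sign(V[0][1]); 
    y-=n*(y@n); y/=np.linalg.norm(y); x=np.cross(y,n)
    return ce,x,y,n,p
E
python3 - <<'E'
from m import *
c=cap("top");P=cloud(c)
jars(c,P,[(413,287),(461,281),(515,276),(581,262),(553,208)])
ce,x,y,n,p=ledge(c,P); print("ledge",ce,x,y,n,"tilt",np.arccos(n[2]),len(p)); l=(p-ce)
print("ext x",np.percentile(l@x,[1,99]),"y",np.percentile(l@y,[1,99]))
L=(P-ce)@np.stack([x,y,n],1)
# bar top, lamps
b=(np.abs(L[...,2]-.054)<.008)&(L[...,0]>.06)&(L[...,0]<.14)&(np.abs(L[...,1])<.25)
b[:, :185]=0; print("bar",L[b].min(0),L[b].max(0),np.median(L[b],0))
g=c["img"].max(2)
k=(cv2.erode(cv2.morphologyEx(b.astype(np.uint8),cv2.MORPH_CLOSE,np.ones((7,7))),np.ones((5,5)))>0)&(g<120)
N,_,st,ct=cv2.connectedComponentsWithStats(k.astype(np.uint8))
for i in range(1,N): u,v=ct[i]; print("lamp",ct[i].round(1),st[i,4],L[int(round(v)),int(round(u))].round(4))
# used jars
for u,v in[(281,219),(347,217),(424,216)]:
    s=np.s_[int(v*.8)-18:int(v*.8)+19,int(u*.8)-18:int(u*.8)+19]; q=L[s].reshape(-1,3); q=q[(q[:,2]>.05)&(q[:,2]<.066)&(q[:,0]<.05)]
    print("used",len(q),cv2.minEnclosingCircle(q[:,:2].astype(np.float32)),q.mean(0).round(4))
# tub rim
s=(np.abs(P[...,2]-.055)<.008); s[:, :185]=0; s[:,290:]=0; s[:200]=0; s[275:]=0
r=cv2.minAreaRect(P[s][:,:2].astype(np.float32)); print("tub",r,s.sum())
# button
u0,v0=int(471*.8),int(211*.8)
print("button nbhd",P[v0-8:v0+9:4,u0-10:u0+11:4,2].round(3).tolist()); print(P[v0,u0])
# tool
s=bot.get_state();q=s["orientation"];print(R.from_quat([q[1],q[2],q[3],q[0]]).as_matrix().round(3))
cv2.imwrite("pics/crop.png",cv2.resize(c["img"][120:280,185:505,::-1],(800,400),interpolation=cv2.INTER_CUBIC))
E
```

```text
jar [ 0.4215 -0.0186  0.0249] mean [ 0.4215 -0.0186  0.0614] strip n 38 146.4
jar [ 0.4334 -0.1235  0.0247] mean [ 0.4331 -0.1238  0.061 ] strip n 36 71.4
jar [ 0.442  -0.2442  0.025 ] mean [ 0.4415 -0.2438  0.0611] strip n 37 -8.1
jar [ 0.4724 -0.389   0.0251] mean [ 0.4716 -0.389   0.0608] strip n 36 32.1
jar [ 0.5956 -0.3372  0.0254] mean [ 0.5955 -0.3358  0.0607] strip n 33 -104.1
ledge [0.58045669 0.12982962 0.07552734] [0.95905925 0.00235769 0.28319568] [-2.60356579e-03  9.99996490e-01  4.91872936e-04] [-0.28319353 -0.00120905  0.95906202] tilt 0.2871250145686246 3060
ext x [-0.04059737  0.05120377] y [-0.21478397  0.20842046]
bar [ 0.07640615 -0.21713522  0.0462105 ] [0.11187573 0.21036965 0.06121714] [ 0.09422258 -0.00266958  0.05486145]
lamp [342.5 132.7] 14 [ 0.0937 -0.1809  0.0583]
lamp [236.7 134.9] 13 [0.0944 0.0863 0.0577]
lamp [272.2 134.2] 15 [ 0.0951 -0.0026  0.0563]
lamp [307.3 133.5] 14 [ 0.0931 -0.0918  0.0583]
lamp [201.5 135.7] 14 [0.0937 0.1751 0.0584]
used 251 ((-0.007839380763471127, 0.12709921598434448), 0.025192182511091232) [-0.0075  0.1277  0.0576]
used 244 ((-0.006652534939348698, -0.013322213664650917), 0.02375911921262741) [-0.0072 -0.0132  0.0578]
used 243 ((-0.007637118920683861, -0.17232368886470795), 0.022750776261091232) [-0.0074 -0.1718  0.0576]
tub ((0.4032694697380066, 0.23788635432720184), (0.24099484086036682, 0.15029914677143097), 84.68146514892578) 518
button nbhd [[0.059, 0.061, 0.063, 0.058, 0.059, 0.058], [0.062, 0.061, 0.085, 0.081, 0.073, 0.06], [0.06, 0.072, 0.08, 0.082, 0.079, 0.06], [0.059, 0.07, 0.078, 0.083, 0.072, 0.059], [1.124, 0.06, 0.071, 0.072, 0.059, 0.059]]
[ 0.58187276 -0.14388045  0.08170926]
[[-0.897  0.441 -0.   ]
 [ 0.441  0.897 -0.001]
 [-0.    -0.001 -1.   ]]
```

View pics/crop.png

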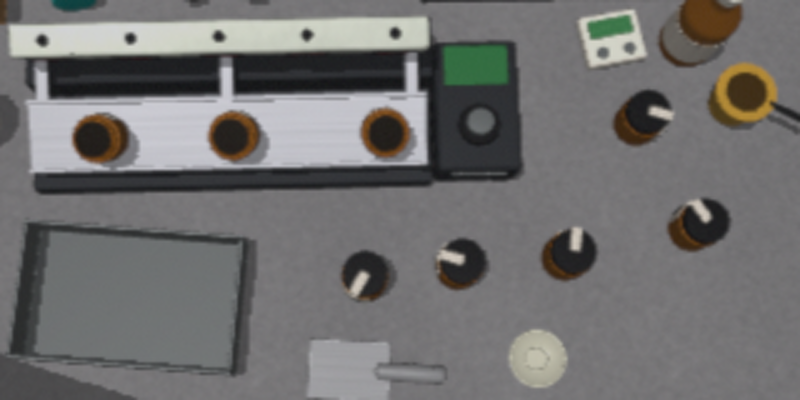

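```bash
cat > plan.py <<'E'
from h import *
O=np.array([.576,.127,.075]); T=R.from_euler('y',-.3)
def rot(psi,tilt): 
    B=R.from_matrix(np.array([[0,1,0],[1,0,0],[0,0,-1]]).T) # cols: tool x=+y, y=+x, z=down
    r=R.from_euler('z',psi,degrees=True)*B
    return T*r if tilt else r
def led(xl,y,h,psi): return T.apply([xl,y-O[1],h])+O,rot(psi,1)
def w(x,y,z,psi): return np.array([x,y,z]),rot(psi,0)
def cur():
    s=bot.get_state();q=s["orientation"];print("t",round(s["time"],2),"pos",s["position"].round(4),"gap",round(s["finger_gap"],3),"grip",round(s["grip_force"],1),"f",s["ft_force"].round(1),"q7",s["joint_pos"][6].round(2))
    return s["position"],R.from_quat([q[1],q[2],q[3],q[0]])
def plan(*wp):
    p,r=cur()
    for t,rt in wp:
        d=r.inv().apply(t-p)/.25; v=(r.inv()*rt).as_rotvec()/(np.pi/2)
        n=max(np.linalg.norm(d)*4,np.degrees(np.linalg.norm(v)*np.pi/2)/10.7)
        print(np.round(np.r_[d,v],3).tolist(),"rows>=%.1f"%n,"" if np.abs(np.r_[d,v]).max()<=1 else "SPLIT"); p,r=t,rt
E
python3 - <<'E'
from plan import *
tub=np.array([.403,.238]);
td=lambda t:tub+t*np.array([.093,.996])
a=td(.07)
plan(w(.42,.42,.25,0),led(-.003,.257,.14,0),led(-.003,.257,.013,0),led(-.003,.257,.14,0),w(*a,.17,-5.3),w(*a,.019,-5.3),w(*a,.17,-5.3))
E
```

```text
t 0.15 pos [0.2865 0.5829 0.2306] gap 0.999 grip 0.0 f [ 0.1 -0.2  0. ] q7 -0.07
[-0.767, -0.349, -0.077, -0.001, 0.001, 0.709] rows>=6.0 
[-0.652, 0.447, 0.169, -0.191, 0.0, 0.0] rows>=3.2 
[0.0, -0.0, 0.508, 0.0, 0.0, 0.0] rows>=2.0 
[0.0, 0.0, -0.508, 0.0, 0.0, 0.0] rows>=2.0 
[0.203, -0.512, 0.0, 0.191, -0.009, 0.058] rows>=2.2 
[0.0, 0.0, 0.604, 0.0, 0.0, 0.0] rows>=2.4 
[0.0, 0.0, -0.604, 0.0, 0.0, 0.0] rows>=2.4
```

```bash
python3 -m creep '[[-0.767,-0.349,-0.077,0,0,0.709,-1],[-0.767,-0.349,-0.077,0,0,0.709,-1],[-0.767,-0.349,-0.077,0,0,0.709,-1],[-0.767,-0.349,-0.077,0,0,0.709,-1],[-0.767,-0.349,-0.077,0,0,0.709,-1],[-0.767,-0.349,-0.077,0,0,0.709,-1],[-0.767,-0.349,-0.077,0,0,0.709,-1],[-0.767,-0.349,-0.077,0,0,0.709,-1]]' 60
python3 -m creep '[[-0.652,0.447,0.169,-0.191,0,0,-1],[-0.652,0.447,0.169,-0.191,0,0,-1],[-0.652,0.447,0.169,-0.191,0,0,-1],[-0.652,0.447,0.169,-0.191,0,0,-1],[-0.652,0.447,0.169,-0.191,0,0,-1],[-0.652,0.447,0.169,-0.191,0,0,-1]]'
python3 - <<'E'
from plan import *
plan(led(-.003,.257,.14,0),led(-.003,.257,.013,0)); print(R.from_matrix(cur()[1].as_matrix()).as_matrix().round(3))
c=cap("scene"); cv2.imwrite("pics/s1.png",c["img"][120:,200:,::-1])
E
```

```text
time: 1.15
position: [0.4201, 0.4205, 0.2504]
orientation: [0.0, 0.706, 0.709, -0.0]
ft_force: [-0.3, 0.0, 0.3]
finger_gap: 1.0
grip_force: 0.0
time: 1.9
position: [0.5316, 0.2596, 0.2086]
orientation: [0.105, 0.698, 0.7, 0.106]
ft_force: [-0.6, 0.7, 0.5]
finger_gap: 0.999
grip_force: 0.0
t 1.9 pos [0.5316 0.2596 0.2086] gap 0.999 grip 0.0 f [-0.6  0.7  0.5] q7 -0.64
[-0.011, -0.0, 0.003, 0.0, -0.001, 0.002] rows>=0.0 
[0.0, -0.0, 0.508, 0.0, 0.0, 0.0] rows>=2.0 
t 1.9 pos [0.5316 0.2596 0.2086] gap 0.999 grip 0.0 f [-0.6  0.7  0.5] q7 -0.64
[[-0.003  0.955  0.296]
 [ 1.     0.003  0.002]
 [ 0.001  0.296 -0.955]]
```

View pics/s1.png

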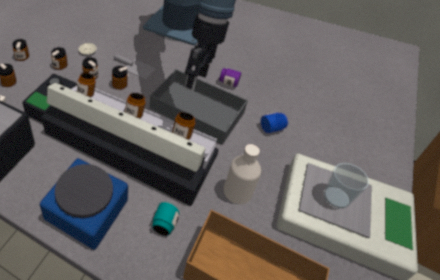

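The tool is correctly placed above jar u1 (183,125 in the crop) and the way down is clear. I'll grasp and lift.

```bash
python3 -m creep '[[-0.01,0,0.25,0,0,0,-1],[-0.01,0,0.4,0,0,0,-1],[-0.01,0,0.51,0,0,0,-1],[-0.01,0,0.51,0,0,0,-1],[-0.01,0,0.51,0,0,0,1],[-0.01,0,0.51,0,0,0,1],[-0.01,0,0.51,0,0,0,1],[-0.01,0,0.51,0,0,0,1]]' 60
python3 -m creep '[[0,0,0,0,0,0,1],[0,0,0,0,0,0,1],[0,0,-0.1,0,0,0,1],[0,0,-0.3,0,0,0,1],[0,0,-0.508,0,0,0,1],[0,0,-0.508,0,0,0,1]]'
python3 - <<'E'
from plan import *
tub=np.array([.403,.238]);a=tub+.07*np.array([.093,.996])
plan(w(*a,.17,-5.3),w(*a,.019,-5.3))
E
```

```text
time: 2.95
position: [0.5701, 0.2561, 0.0884]
orientation: [0.106, 0.699, 0.699, 0.107]
ft_force: [-3.5, -0.2, 7.8]
finger_gap: 0.592
grip_force: 61.4
time: 3.7
position: [0.5334, 0.2569, 0.2126]
orientation: [0.105, 0.699, 0.699, 0.11]
ft_force: [0.7, -0.1, -1.3]
finger_gap: 0.591
grip_force: 62.7
t 3.7 pos [0.5334 0.2569 0.2126] gap 0.591 grip 62.7 f [ 0.7 -0.1 -1.3] q7 -0.62
[0.203, -0.524, 0.015, 0.194, -0.013, 0.059] rows>=2.2 
[0.0, 0.0, 0.604, 0.0, 0.0, 0.0] rows>=2.4
```

```bash
python3 -m creep '[[0.203,-0.524,0.015,0.194,-0.013,0.059,1],[0.203,-0.524,0.015,0.194,-0.013,0.059,1],[0.203,-0.524,0.015,0.194,-0.013,0.059,1],[0.203,-0.524,0.015,0.194,-0.013,0.059,1],[0.203,-0.524,0.015,0.194,-0.013,0.059,1]]'
python3 -m creep '[[0,0,0.2,0,0,0,1],[0,0,0.4,0,0,0,1],[0,0,0.52,0,0,0,1],[0,0,0.57,0,0,0,1],[0,0,0.59,0,0,0,1],[0,0,0.6,0,0,0,1],[0,0,0.6,0,0,0,1]]'
python3 -m creep '[[0,0,0,0,0,0,-0.6],[0,0,0,0,0,0,-0.6],[0,0,0,0,0,0,-0.6],[0,0,-0.2,0,0,0,-0.6],[0,0,-0.4,0,0,0,-0.6],[0,0,-0.6,0,0,0,-0.6],[0,0,-0.7,0,0,0,-0.6]]'
python3 - <<'E'
from plan import *
tub=np.array([.403,.238]);a=tub
plan(led(-.003,.1165,.15,0),led(-.003,.1165,.013,0),led(-.003,.1165,.15,0),w(*a,.18,-5.3),w(*a,.02,-5.3))
c=cap("top"); cv2.imwrite("pics/s2.png",cv2.resize(c["img"][120:280,185:505,::-1],(800,400)))
E
```

```text
time: 4.32
position: [0.4094, 0.305, 0.166]
orientation: [0.001, 0.74, 0.673, -0.003]
ft_force: [0.2, -0.7, -1.7]
finger_gap: 0.592
grip_force: 62.7
time: 5.2
position: [0.4082, 0.3043, 0.0189]
orientation: [0.0, 0.74, 0.673, -0.004]
ft_force: [-7.5, -7.5, 29.1]
finger_gap: 0.595
grip_force: 65.8
time: 6.08
position: [0.4093, 0.3066, 0.1933]
orientation: [0.0, 0.74, 0.673, -0.002]
ft_force: [0.5, 1.1, 0.0]
finger_gap: 0.799
grip_force: 0.0
t 6.08 pos [0.4093 0.3066 0.1933] gap 0.799 grip 0.0 f [0.5 1.1 0. ] q7 -0.69
[-0.712, 0.547, -0.095, -0.192, 0.011, -0.059] rows>=3.6 
[0.0, -0.0, 0.548, 0.0, 0.0, 0.0] rows>=2.2 
[0.0, 0.0, -0.548, 0.0, 0.0, 0.0] rows>=2.2 
[0.486, -0.525, -0.006, 0.191, -0.009, 0.058] rows>=2.9 
[0.0, 0.0, 0.64, 0.0, 0.0, 0.0] rows>=2.6
```

View pics/s2.png

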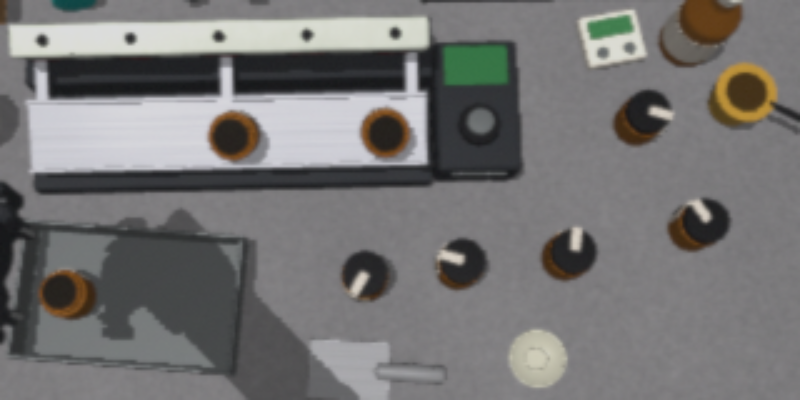

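Jar u1 now stands in the tub at crop (66,293), upright. I'll do u2 next, releasing slightly higher.

```bash
python3 -m creep '[[-0.712,0.547,-0.095,-0.192,0.011,-0.059,-1],[-0.712,0.547,-0.095,-0.192,0.011,-0.059,-1],[-0.712,0.547,-0.095,-0.192,0.011,-0.059,-1],[-0.712,0.547,-0.095,-0.192,0.011,-0.059,-1],[-0.712,0.547,-0.095,-0.192,0.011,-0.059,-1],[-0.712,0.547,-0.095,-0.192,0.011,-0.059,-1],[-0.712,0.547,-0.095,-0.192,0.011,-0.059,-1]]'
python3 -m creep '[[0,0,0.25,0,0,0,-1],[0,0,0.45,0,0,0,-1],[0,0,0.54,0,0,0,-1],[0,0,0.54,0,0,0,-1],[0,0,0.54,0,0,0,1],[0,0,0.54,0,0,0,1],[0,0,0.54,0,0,0,1],[0,0,0.54,0,0,0,1]]' 60
python3 -m creep '[[0,0,0,0,0,0,1],[0,0,-0.1,0,0,0,1],[0,0,-0.3,0,0,0,1],[0,0,-0.54,0,0,0,1],[0,0,-0.54,0,0,0,1]]'
python3 -m creep '[[0.486,-0.525,-0.006,0.191,-0.009,0.058,1],[0.486,-0.525,-0.006,0.191,-0.009,0.058,1],[0.486,-0.525,-0.006,0.191,-0.009,0.058,1],[0.486,-0.525,-0.006,0.191,-0.009,0.058,1],[0.486,-0.525,-0.006,0.191,-0.009,0.058,1],[0.486,-0.525,-0.006,0.191,-0.009,0.058,1]]'
python3 -m creep '[[0,0,0.25,0,0,0,1],[0,0,0.45,0,0,0,1],[0,0,0.56,0,0,0,1],[0,0,0.6,0,0,0,1],[0,0,0.62,0,0,0,1],[0,0,0.628,0,0,0,1],[0,0,0.628,0,0,0,1]]'
python3 -m creep '[[0,0,0,0,0,0,-0.6],[0,0,0,0,0,0,-0.6],[0,0,0,0,0,0,-0.6],[0,0,-0.2,0,0,0,-0.6],[0,0,-0.4,0,0,0,-0.6],[0,0,-0.6,0,0,0,-0.6],[0,0,-0.7,0,0,0,-0.6]]'
python3 - <<'E'
from plan import *
c=cap("top"); P=cloud(c)
s=(np.abs(P[...,2]-.055)<.008); s[:, :185]=0; s[:,290:]=0; s[:200]=0; s[275:]=0
print(cv2.minAreaRect(P[s][:,:2].astype(np.float32)))
tub=np.array([.403,.238]);a=tub-.07*np.array([.093,.996])
plan(led(-.003,.05,.15,0),led(-.003,-.042,.15,0),led(-.003,-.042,.015,0),led(-.003,-.042,.15,0),w(.45,.1,.18,-5.3),w(*a,.18,-5.3),w(*a,.023,-5.3))
cv2.imwrite("pics/s3.png",cv2.resize(c["img"][120:280,185:505,::-1],(800,400)))
E
```

```text
time: 7.0
position: [0.5272, 0.1173, 0.2144]
orientation: [0.105, 0.698, 0.7, 0.103]
ft_force: [0.3, 0.3, 0.5]
finger_gap: 0.997
grip_force: 0.0
time: 8.0
position: [0.5679, 0.1163, 0.0875]
orientation: [0.106, 0.699, 0.699, 0.105]
ft_force: [-3.6, 0.6, 9.6]
finger_gap: 0.595
grip_force: 61.0
time: 8.62
position: [0.5294, 0.1173, 0.2197]
orientation: [0.106, 0.699, 0.699, 0.108]
ft_force: [0.2, -0.2, -1.3]
finger_gap: 0.593
grip_force: 62.7
time: 9.38
position: [0.4028, 0.2364, 0.1777]
orientation: [0.0, 0.74, 0.673, -0.002]
ft_force: [0.4, 0.0, -1.3]
finger_gap: 0.594
grip_force: 62.9
time: 10.25
position: [0.402, 0.2372, 0.0212]
orientation: [0.0, 0.739, 0.674, -0.002]
ft_force: [0.2, 0.9, -0.4]
finger_gap: 0.593
grip_force: 63.0
time: 11.12
position: [0.4029, 0.238, 0.1981]
orientation: [0.0, 0.739, 0.674, -0.001]
ft_force: [0.5, 0.5, 0.6]
finger_gap: 0.8
grip_force: 0.0
((0.40095987915992737, 0.21291939914226532), (0.190189391374588, 0.15025082230567932), 84.6522445678711)
t 11.18 pos [0.404  0.2386 0.2   ] gap 0.803 grip 0.0 f [1.4 0.1 2.4] q7 -0.56
[-0.705, 0.567, -0.07, -0.19, 0.008, -0.059] rows>=3.6 
[-0.368, 0.0, 0.0, 0.0, 0.0, 0.0] rows>=1.5 
[0.0, -0.0, 0.54, 0.0, 0.0, 0.0] rows>=2.2 
[0.0, 0.0, -0.54, 0.0, 0.0, 0.0] rows>=2.2 
[0.568, -0.345, 0.05, 0.191, -0.009, 0.058] rows>=2.7 
[0.252, -0.238, 0.0, 0.0, 0.0, 0.0] rows>=1.4 
[0.0, 0.0, 0.628, 0.0, 0.0, 0.0] rows>=2.5
```

View pics/s3.png

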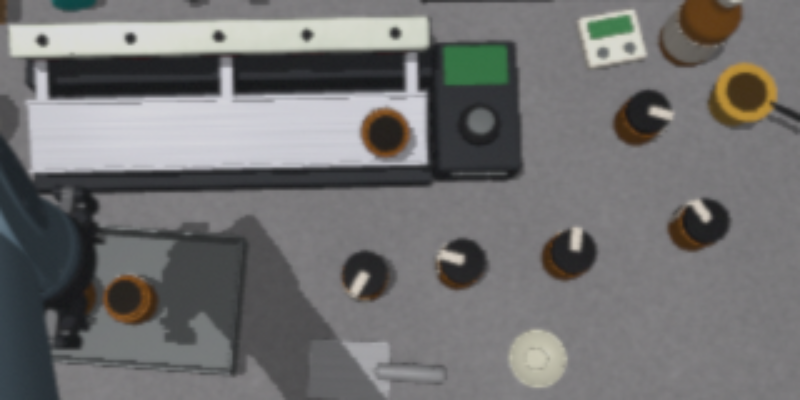

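u2 now stands in the tub at crop (130,298). Next is u3, which is at (386,132).

```bash
python3 -m creep '[[-0.705,0.567,-0.07,-0.19,0.008,-0.059,-1],[-0.705,0.567,-0.07,-0.19,0.008,-0.059,-1],[-0.705,0.567,-0.07,-0.19,0.008,-0.059,-1],[-0.705,0.567,-0.07,-0.19,0.008,-0.059,-1],[-0.705,0.567,-0.07,-0.19,0.008,-0.059,-1],[-0.705,0.567,-0.07,-0.19,0.008,-0.059,-1]]'
python3 -m creep '[[-0.368,0,0,0,0,0,-1],[-0.368,0,0,0,0,0,-1],[-0.368,0,0,0,0,0,-1]]'
python3 -m creep '[[0,0,0.25,0,0,0,-1],[0,0,0.45,0,0,0,-1],[0,0,0.54,0,0,0,-1],[0,0,0.54,0,0,0,-1],[0,0,0.54,0,0,0,1],[0,0,0.54,0,0,0,1],[0,0,0.54,0,0,0,1],[0,0,0.54,0,0,0,1]]' 60
python3 -m creep '[[0,0,0,0,0,0,1],[0,0,-0.1,0,0,0,1],[0,0,-0.3,0,0,0,1],[0,0,-0.54,0,0,0,1],[0,0,-0.54,0,0,0,1]]'
python3 -m creep '[[0.568,-0.345,0.05,0.191,-0.009,0.058,1],[0.568,-0.345,0.05,0.191,-0.009,0.058,1],[0.568,-0.345,0.05,0.191,-0.009,0.058,1],[0.568,-0.345,0.05,0.191,-0.009,0.058,1]]'
python3 -m creep '[[0.252,-0.238,0,0,0,0,1],[0.252,-0.238,0,0,0,0,1],[0.252,-0.238,0,0,0,0,1],[0.252,-0.238,0,0,0,0,1]]'
python3 - <<'E'
from plan import *
c=cap("top"); P=cloud(c)
s=(np.abs(P[...,2]-.055)<.008); s[:, :185]=0; s[:,290:]=0; s[:200]=0; s[275:]=0
print(cv2.minAreaRect(P[s][:,:2].astype(np.float32)))
a=np.array([.403,.238])-.07*np.array([.093,.996])
plan(w(*a,.022,-5.3))
E
```

```text
time: 11.92
position: [0.5264, 0.0493, 0.2126]
orientation: [0.105, 0.699, 0.7, 0.102]
ft_force: [-0.2, 0.3, 0.5]
finger_gap: 1.001
grip_force: 0.0
time: 12.3
position: [0.5265, -0.044, 0.2134]
orientation: [0.105, 0.7, 0.699, 0.102]
ft_force: [-0.2, 1.1, 0.0]
finger_gap: 0.996
grip_force: 0.0
time: 13.3
position: [0.567, -0.0429, 0.0862]
orientation: [0.106, 0.698, 0.7, 0.103]
ft_force: [-2.7, 0.8, 9.8]
finger_gap: 0.598
grip_force: 61.0
time: 13.92
position: [0.5288, -0.0424, 0.2183]
orientation: [0.107, 0.698, 0.7, 0.106]
ft_force: [0.5, 1.0, -1.3]
finger_gap: 0.595
grip_force: 62.7
time: 14.42
position: [0.4457, 0.1016, 0.1745]
orientation: [-0.001, 0.736, 0.677, -0.005]
ft_force: [0.2, -0.5, -1.7]
finger_gap: 0.593
grip_force: 62.9
time: 14.92
position: [0.3954, 0.1657, 0.176]
orientation: [0.0, 0.739, 0.674, -0.003]
ft_force: [-1.0, -0.0, -1.6]
finger_gap: 0.596
grip_force: 63.0
((0.3953288197517395, 0.15512889623641968), (0.07488913089036942, 0.15015709400177002), 83.76432037353516)
t 14.97 pos [0.3955 0.1656 0.1759] gap 0.593 grip 63.0 f [-0.7  0.3 -1.6] q7 -0.39
[0.015, 0.005, 0.616, -0.002, 0.004, -0.0] rows>=2.5
```

```bash
python3 -m creep '[[0.01,0,0.25,0,0,0,1],[0.01,0,0.45,0,0,0,1],[0.01,0,0.55,0,0,0,1],[0.01,0,0.59,0,0,0,1],[0.01,0,0.61,0,0,0,1],[0.01,0,0.616,0,0,0,1],[0.01,0,0.616,0,0,0,1]]'
python3 -m creep '[[0,0,0,0,0,0,-0.6],[0,0,0,0,0,0,-0.6],[0,0,0,0,0,0,-0.6],[0,0,-0.2,0,0,0,-0.6],[0,0,-0.4,0,0,0,-0.6],[0,0,-0.6,0,0,0,-0.6],[0,0,-0.7,0,0,0,-0.6]]'
python3 - <<'E'
from plan import *
j=(.4215,-.0186)
plan(w(*j,.18,73),w(*j,.015,73),w(*j,.17,73),w(.46,.127,.22,15),led(0,.307,.14,-73),led(0,.307,.02,-73))
E
```

```text
time: 15.85
position: [0.3946, 0.1688, 0.0225]
orientation: [0.0, 0.738, 0.674, -0.003]
ft_force: [0.3, 0.3, -1.1]
finger_gap: 0.595
grip_force: 63.0
time: 16.73
position: [0.3957, 0.1698, 0.1992]
orientation: [0.0, 0.738, 0.674, -0.002]
ft_force: [0.4, 0.5, -0.6]
finger_gap: 0.798
grip_force: 0.0
t 16.73 pos [0.3957 0.1698 0.1992] gap 0.798 grip 0.0 f [ 0.4  0.5 -0.6] q7 -0.41
[-0.741, 0.172, 0.078, -0.003, 0.001, -0.869] rows>=7.3 
[0.0, 0.0, 0.66, 0.0, 0.0, 0.0] rows>=2.6 
[0.0, 0.0, -0.62, 0.0, 0.0, 0.0] rows>=2.5 
[0.023, 0.602, -0.2, 0.0, 0.0, 0.644] rows>=5.4 
[0.618, 0.475, 0.045, -0.185, 0.102, 0.97] rows>=8.3 
[0.0, 0.0, 0.48, 0.0, 0.0, 0.0] rows>=1.9
```

```bash
python3 -m creep '[[-0.741,0.172,0.078,0,0,-0.869,-1],[-0.741,0.172,0.078,0,0,-0.869,-1],[-0.741,0.172,0.078,0,0,-0.869,-1],[-0.741,0.172,0.078,0,0,-0.869,-1],[-0.741,0.172,0.078,0,0,-0.869,-1],[-0.741,0.172,0.078,0,0,-0.869,-1],[-0.741,0.172,0.078,0,0,-0.869,-1],[-0.741,0.172,0.078,0,0,-0.869,-1]]'
python3 -m creep '[[0,0,0.25,0,0,0,-1],[0,0,0.5,0,0,0,-1],[0,0,0.64,0,0,0,-1],[0,0,0.66,0,0,0,-1],[0,0,0.66,0,0,0,1],[0,0,0.66,0,0,0,1],[0,0,0.66,0,0,0,1],[0,0,0.66,0,0,0,1]]' 60
python3 -m creep '[[0,0,0,0,0,0,1],[0,0,-0.05,0,0,0,1],[0,0,-0.3,0,0,0,1],[0,0,-0.62,0,0,0,1],[0,0,-0.62,0,0,0,1]]'
python3 - <<'E'
from plan import *
plan(w(.46,.127,.22,15),led(0,.307,.14,-73),led(0,.307,.02,-73))
c=cap("top"); cv2.imwrite("pics/s4.png",cv2.resize(c["img"][120:280,185:505,::-1],(800,400)))
E
```

```text
time: 17.73
position: [0.4206, -0.0191, 0.1781]
orientation: [-0.002, 0.145, 0.989, -0.003]
ft_force: [0.3, 0.9, 0.0]
finger_gap: 0.996
grip_force: 0.0
time: 18.73
position: [0.4213, -0.0198, 0.0149]
orientation: [-0.001, 0.148, 0.989, -0.002]
ft_force: [-2.3, -0.4, 8.7]
finger_gap: 0.593
grip_force: 60.9
time: 19.35
position: [0.4227, -0.0189, 0.1725]
orientation: [0.001, 0.148, 0.989, -0.001]
ft_force: [0.1, -0.2, -3.2]
finger_gap: 0.591
grip_force: 63.7
t 19.35 pos [ 0.4227 -0.0189  0.1725] gap 0.591 grip 63.7 f [ 0.1 -0.2 -3.2] q7 1.38
[0.027, 0.601, -0.192, -0.001, 0.002, 0.644] rows>=5.4 
[0.618, 0.475, 0.045, -0.185, 0.102, 0.97] rows>=8.3 
[0.0, 0.0, 0.48, 0.0, 0.0, 0.0] rows>=1.9
```

View pics/s4.png

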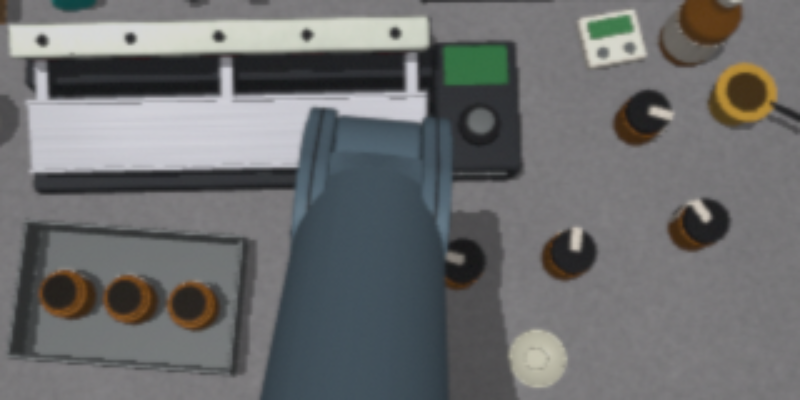

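All three used jars stand in the tub (66,293; 130,298; 192,304), and the first lidded jar is gripped. I'll place it at the +y window.

```bash
python3 -m creep '[[0.027,0.601,-0.192,0,0,0.644,1],[0.027,0.601,-0.192,0,0,0.644,1],[0.027,0.601,-0.192,0,0,0.644,1],[0.027,0.601,-0.192,0,0,0.644,1],[0.027,0.601,-0.192,0,0,0.644,1],[0.027,0.601,-0.192,0,0,0.644,1],[0.027,0.601,-0.192,0,0,0.644,1]]'
python3 -m creep '[[0.618,0.475,0.045,-0.185,0.102,0.97,1],[0.618,0.475,0.045,-0.185,0.102,0.97,1],[0.618,0.475,0.045,-0.185,0.102,0.97,1],[0.618,0.475,0.045,-0.185,0.102,0.97,1],[0.618,0.475,0.045,-0.185,0.102,0.97,1],[0.618,0.475,0.045,-0.185,0.102,0.97,1],[0.618,0.475,0.045,-0.185,0.102,0.97,1],[0.618,0.475,0.045,-0.185,0.102,0.97,1]]'
python3 -m creep '[[0,0,0,0,0,0,1],[0,0,0,0,0,0,1]]' | head -2
python3 - <<'E'
from plan import *
plan(led(0,.307,.14,-73),led(0,.307,.02,-73),led(0,.307,.016,-73))
plan(led(0,.307,.02,-73))
E
```

```text
time: 20.27
position: [0.4578, 0.1268, 0.2151]
orientation: [-0.001, 0.608, 0.794, -0.004]
ft_force: [-0.4, -0.2, -2.5]
finger_gap: 0.591
grip_force: 63.6
time: 21.28
position: [0.5322, 0.3065, 0.2024]
orientation: [0.024, 0.974, 0.174, 0.14]
ft_force: [0.2, -0.2, -2.7]
finger_gap: 0.59
grip_force: 63.8
time: 21.52
position: [0.5329, 0.3066, 0.2026]
t 21.52 pos [0.5329 0.3066 0.2026] gap 0.589 grip 63.8 f [ 0.   0.1 -1.4] q7 -1.39
[0.013, 0.003, -0.022, -0.005, 0.008, 0.041] rows>=0.4 
[0.0, 0.0, 0.48, 0.0, 0.0, 0.0] rows>=1.9 
[-0.0, -0.0, 0.016, 0.0, 0.0, 0.0] rows>=0.1 
t 21.52 pos [0.5329 0.3066 0.2026] gap 0.589 grip 63.8 f [ 0.   0.1 -1.4] q7 -1.39
[0.02, 0.007, 0.458, -0.005, 0.008, 0.041] rows>=1.8
```

```bash
python3 -m creep '[[0.02,0.007,0.1,-0.005,0.008,0.041,1],[0.02,0.007,0.25,-0.005,0.008,0.041,1],[0.02,0.007,0.38,-0.005,0.008,0.041,1],[0.02,0.007,0.42,-0.005,0.008,0.041,1],[0.02,0.007,0.44,-0.005,0.008,0.041,1],[0.02,0.007,0.445,-0.005,0.008,0.041,1]]'
python3 - <<'E'
from plan import *
plan(led(0,.307,.016,-73))
E
```

```text
time: 22.28
position: [0.5699, 0.3075, 0.0983]
orientation: [0.022, 0.978, 0.144, 0.148]
ft_force: [-0.6, -0.1, -2.0]
finger_gap: 0.594
grip_force: 63.7
t 22.27 pos [0.5699 0.3075 0.0983] gap 0.594 grip 63.7 f [-0.6 -0.1 -2. ] q7 -1.32
[-0.005, 0.001, 0.032, -0.0, -0.001, -0.003] rows>=0.1
```

```bash
python3 -m creep '[[-0.005,0,0.016,0,0,0,1],[-0.005,0,0.028,0,0,0,1],[-0.005,0,0.036,0,0,0,1],[-0.005,0,0.036,0,0,0,1]]'
python3 -m creep '[[0,0,0,0,0,0,0],[0,0,0,0,0,0,-0.3],[0,0,0,0,0,0,-0.6],[0,0,-0.1,0,0,0,-0.6],[0,0,-0.3,0,0,0,-0.6],[0,0,-0.5,0,0,0,-0.6],[0,0,-0.6,0,0,0,-0.6]]'
python3 - <<'E'
from plan import *
j=(.4334,-.1235)
plan(w(.44,.1,.23,0),w(*j,.18,55),w(*j,.015,55),w(*j,.17,55),w(.44,.05,.2,20),led(0,.217,.14,-16.4),led(0,.217,.02,-16.4))
c=cap("top"); cv2.imwrite("pics/s5.png",cv2.resize(c["img"][120:280,185:505,::-1],(800,400)))
c=cap("scene"); cv2.imwrite("pics/s5b.png",cv2.resize(c["img"][150:310,240:440,::-1],(750,600)))
E
```

```text
time: 22.78
position: [0.5708, 0.3071, 0.0888]
orientation: [0.022, 0.978, 0.144, 0.148]
ft_force: [-3.6, -1.2, 2.6]
finger_gap: 0.59
grip_force: 64.0
time: 23.65
position: [0.527, 0.3073, 0.2342]
orientation: [0.021, 0.978, 0.144, 0.149]
ft_force: [-0.1, 0.4, -0.1]
finger_gap: 0.805
grip_force: 0.0
t 23.65 pos [0.527  0.3073 0.2342] gap 0.805 grip 0.0 f [-0.1  0.4 -0.1] q7 -1.48
[-0.561, 0.697, -0.089, 0.165, -0.124, -0.807] rows>=7.0 
[-0.894, -0.026, 0.2, 0.0, 0.0, -0.611] rows>=5.1 
[0.0, 0.0, 0.66, 0.0, 0.0, 0.0] rows>=2.6 
[0.0, 0.0, -0.62, 0.0, 0.0, 0.0] rows>=2.5 
[0.376, 0.584, -0.12, 0.0, 0.0, 0.389] rows>=3.3 
[0.498, 0.584, -0.035, -0.194, -0.006, 0.401] rows>=3.8 
[0.0, 0.0, 0.48, 0.0, 0.0, 0.0] rows>=1.9
```

View pics/s5b.png

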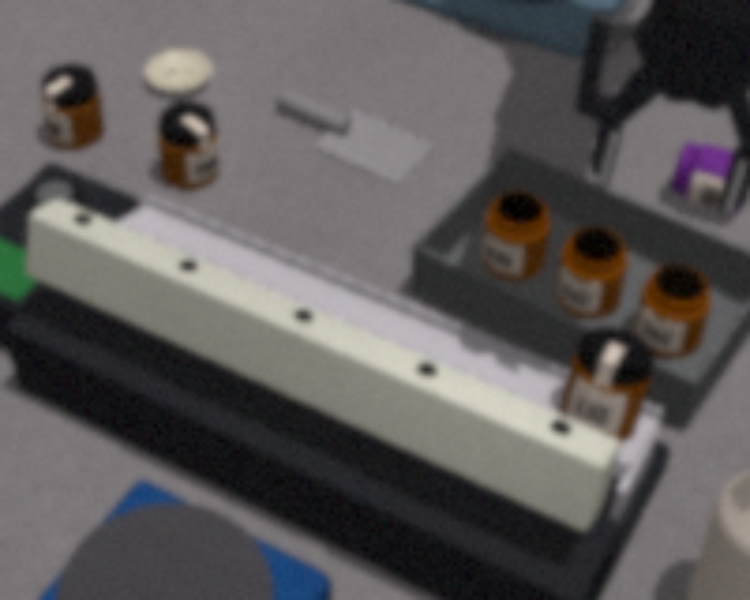

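Jar 1 stands at the end window (crop 610,385) with its strip and label toward the reader. The three used jars are in the tub. Next is jar 2.

```bash
python3 -m creep '[[-0.561,0.697,-0.089,0.165,-0.124,-0.807,-1],[-0.561,0.697,-0.089,0.165,-0.124,-0.807,-1],[-0.561,0.697,-0.089,0.165,-0.124,-0.807,-1],[-0.561,0.697,-0.089,0.165,-0.124,-0.807,-1],[-0.561,0.697,-0.089,0.165,-0.124,-0.807,-1],[-0.561,0.697,-0.089,0.165,-0.124,-0.807,-1],[-0.561,0.697,-0.089,0.165,-0.124,-0.807,-1],[-0.561,0.697,-0.089,0.165,-0.124,-0.807,-1]]'
python3 -m creep '[[-0.894,-0.026,0.2,0,0,-0.611,-1],[-0.894,-0.026,0.2,0,0,-0.611,-1],[-0.894,-0.026,0.2,0,0,-0.611,-1],[-0.894,-0.026,0.2,0,0,-0.611,-1],[-0.894,-0.026,0.2,0,0,-0.611,-1],[-0.894,-0.026,0.2,0,0,-0.611,-1],[-0.894,-0.026,0.2,0,0,-0.611,-1],[-0.894,-0.026,0.2,0,0,-0.611,-1]]'
python3 - <<'E'
from plan import *
j=(.4334,-.1235)
plan(w(*j,.015,55))
E
```

```text
time: 24.75
position: [0.4402, 0.0996, 0.2276]
orientation: [0.0, 0.708, 0.706, -0.002]
ft_force: [0.5, -1.0, -0.1]
finger_gap: 0.999
grip_force: 0.0
time: 25.75
position: [0.4328, -0.1236, 0.1785]
orientation: [-0.001, 0.303, 0.953, -0.001]
ft_force: [-0.2, 0.4, 0.2]
finger_gap: 1.0
grip_force: 0.0
t 25.75 pos [ 0.4328 -0.1236  0.1785] gap 1.0 grip 0.0 f [-0.2  0.4  0.2] q7 1.4
[-0.002, 0.003, 0.654, -0.002, -0.001, -0.003] rows>=2.6
```

```bash
python3 -m creep '[[0,0,0.25,0,0,0,-1],[0,0,0.5,0,0,0,-1],[0,0,0.64,0,0,0,-1],[0,0,0.654,0,0,0,-1],[0,0,0.654,0,0,0,1],[0,0,0.654,0,0,0,1],[0,0,0.654,0,0,0,1],[0,0,0.654,0,0,0,1]]' 60
python3 -m creep '[[0,0,0,0,0,0,1],[0,0,-0.05,0,0,0,1],[0,0,-0.3,0,0,0,1],[0,0,-0.62,0,0,0,1],[0,0,-0.62,0,0,0,1]]'
python3 -m creep '[[0.376,0.584,-0.12,0,0,0.389,1],[0.376,0.584,-0.12,0,0,0.389,1],[0.376,0.584,-0.12,0,0,0.389,1],[0.376,0.584,-0.12,0,0,0.389,1],[0.376,0.584,-0.12,0,0,0.389,1],[0.376,0.584,-0.12,0,0,0.389,1]]'
python3 -m creep '[[0.498,0.584,-0.035,-0.194,-0.006,0.401,1],[0.498,0.584,-0.035,-0.194,-0.006,0.401,1],[0.498,0.584,-0.035,-0.194,-0.006,0.401,1],[0.498,0.584,-0.035,-0.194,-0.006,0.401,1],[0.498,0.584,-0.035,-0.194,-0.006,0.401,1],[0.498,0.584,-0.035,-0.194,-0.006,0.401,1],[0.498,0.584,-0.035,-0.194,-0.006,0.401,1]]'
python3 - <<'E'
from plan import *
plan(led(0,.217,.018,-16.4))
E
```

```text
time: 26.75
position: [0.4339, -0.1243, 0.0169]
orientation: [0.001, 0.301, 0.954, -0.001]
ft_force: [-1.9, 0.7, 8.4]
finger_gap: 0.592
grip_force: 60.9
time: 27.38
position: [0.4347, -0.1244, 0.1743]
orientation: [0.002, 0.301, 0.953, 0.0]
ft_force: [1.1, -0.2, -1.8]
finger_gap: 0.59
grip_force: 63.2
time: 28.12
position: [0.4396, 0.0486, 0.2001]
orientation: [-0.0, 0.573, 0.819, -0.001]
ft_force: [0.0, -0.6, -2.1]
finger_gap: 0.588
grip_force: 63.2
time: 29.0
position: [0.5351, 0.2148, 0.2084]
orientation: [0.089, 0.792, 0.592, 0.118]
ft_force: [0.2, 0.3, -0.8]
finger_gap: 0.589
grip_force: 63.2
t 29.0 pos [0.5351 0.2148 0.2084] gap 0.589 grip 63.2 f [ 0.2  0.3 -0.8] q7 -0.38
[0.009, -0.003, 0.486, -0.002, 0.002, -0.001] rows>=1.9
```

```bash
python3 -m creep '[[0.009,-0.003,0.15,0,0,0,1],[0.009,-0.003,0.3,0,0,0,1],[0.009,-0.003,0.42,0,0,0,1],[0.009,-0.003,0.46,0,0,0,1],[0.009,-0.003,0.47,0,0,0,1],[0.009,-0.003,0.478,0,0,0,1],[0.009,-0.003,0.478,0,0,0,1]]'
python3 - <<'E'
from plan import *
plan(led(0,.217,.017,-16.4))
E
```

```text
time: 29.88
position: [0.5698, 0.219, 0.0945]
orientation: [0.089, 0.792, 0.592, 0.119]
ft_force: [-0.3, 1.2, -1.5]
finger_gap: 0.595
grip_force: 63.2
t 29.88 pos [0.5698 0.219  0.0945] gap 0.595 grip 63.2 f [-0.3  1.2 -1.5] q7 -0.21
[-0.008, 0.003, 0.014, -0.001, 0.001, 0.0] rows>=0.1
```

```bash
python3 -m creep '[[-0.008,0.003,0.008,0,0,0,1],[-0.008,0.003,0.014,0,0,0,1],[-0.008,0.003,0.02,0,0,0,1],[-0.008,0.003,0.02,0,0,0,1]]'
python3 -m creep '[[0,0,0,0,0,0,0],[0,0,0,0,0,0,-0.3],[0,0,0,0,0,0,-0.6],[0,0,-0.1,0,0,0,-0.6],[0,0,-0.3,0,0,0,-0.6],[0,0,-0.5,0,0,0,-0.6],[0,0,-0.6,0,0,0,-0.6]]'
python3 - <<'E'
from plan import *
j=(.442,-.2442)
plan(w(.46,0,.21,-10),w(*j,.18,-8),w(*j,.015,-8),w(*j,.17,-8),w(.47,-.05,.2,-4),led(0,.127,.14,0))
E
```

```text
time: 30.38
position: [0.5708, 0.2163, 0.0906]
orientation: [0.088, 0.792, 0.592, 0.118]
ft_force: [-14.9, -2.1, 26.6]
finger_gap: 0.592
grip_force: 66.9
time: 31.25
position: [0.5275, 0.217, 0.2344]
orientation: [0.089, 0.792, 0.592, 0.119]
ft_force: [0.2, -0.3, -0.2]
finger_gap: 0.796
grip_force: 0.0
t 31.25 pos [0.5275 0.217  0.2344] gap 0.796 grip 0.0 f [ 0.2 -0.3 -0.2] q7 -0.42
[-0.914, -0.03, 0.014, 0.185, -0.043, -0.071] rows>=3.7 
[-0.974, 0.099, 0.12, 0.0, 0.0, -0.022] rows>=3.9 
[0.0, 0.0, 0.66, 0.0, 0.0, 0.0] rows>=2.6 
[0.0, 0.0, -0.62, 0.0, 0.0, 0.0] rows>=2.5 
[0.785, 0.003, -0.12, 0.0, 0.0, -0.044] rows>=3.2 
[0.724, 0.208, -0.035, -0.191, 0.007, -0.044] rows>=3.0
```

```bash
python3 -m creep '[[-0.914,-0.03,0.014,0.185,-0.043,-0.071,-1],[-0.914,-0.03,0.014,0.185,-0.043,-0.071,-1],[-0.914,-0.03,0.014,0.185,-0.043,-0.071,-1],[-0.914,-0.03,0.014,0.185,-0.043,-0.071,-1],[-0.914,-0.03,0.014,0.185,-0.043,-0.071,-1],[-0.914,-0.03,0.014,0.185,-0.043,-0.071,-1]]'
python3 -m creep '[[-0.974,0.099,0.12,0,0,-0.022,-1],[-0.974,0.099,0.12,0,0,-0.022,-1],[-0.974,0.099,0.12,0,0,-0.022,-1],[-0.974,0.099,0.12,0,0,-0.022,-1],[-0.974,0.099,0.12,0,0,-0.022,-1],[-0.974,0.099,0.12,0,0,-0.022,-1],[-0.974,0.099,0.12,0,0,-0.022,-1]]'
python3 - <<'E'
from m import *
from plan import *
c=cap("top");P=cloud(c); c["img"]; cv2.imwrite("pics/s6.png",cv2.resize(c["img"][120:280,185:505,::-1],(800,400)))
jars(c,P,[(581,262),(553,208)])
plan(w(.442,-.2442,.015,-8))
E
```

```text
time: 32.0
position: [0.4601, 0.0003, 0.2084]
orientation: [0.0, 0.766, 0.643, -0.0]
ft_force: [0.2, 0.6, -0.6]
finger_gap: 1.002
grip_force: 0.0
time: 32.88
position: [0.4429, -0.2422, 0.1786]
orientation: [-0.0, 0.753, 0.658, -0.0]
ft_force: [0.3, -0.1, -0.4]
finger_gap: 1.0
grip_force: 0.0
jar [0. 0. 0.] mean [nan nan nan] strip n 0 nan
jar [ 0.5989 -0.3339  0.024 ] mean [ 0.6016 -0.3301  0.0609] strip n 5 -112.9
t 32.92 pos [ 0.4428 -0.2424  0.1786] gap 0.997 grip 0.0 f [ 0.4 -0.1  0.8] q7 0.73
[-0.007, -0.002, 0.655, -0.0, 0.0, 0.002] rows>=2.6 m.py:9: RuntimeWarning: Mean of empty slice.
  wp=p[w].mean(0);
  ret = um.true_divide(
m.py:10: RuntimeWarning: Mean of empty slice.
  print("jar",np.round([cx,cy,r],4),"mean",q.mean(0).round(4),"strip n",w.sum(),np.degrees(np.arctan2(wp[1]-cy,wp[0]-cx)).round(1))
```

View pics/s6.png

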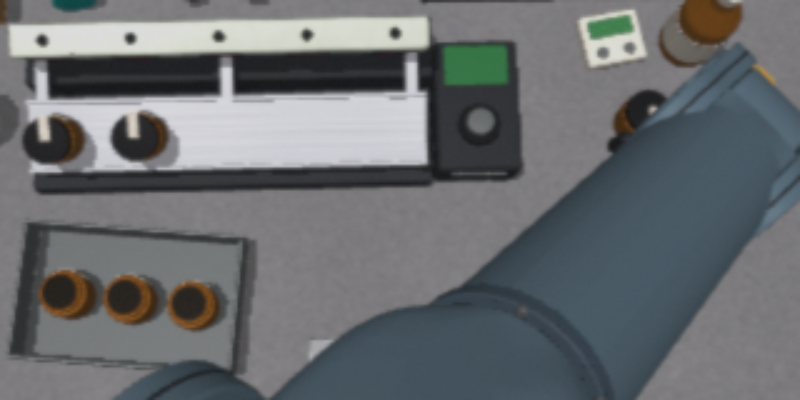

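Jars 1 and 2 (crop 50,138 and 135,135) stand under their windows with strips toward the reader. The tub is unchanged. Next is jar 3.

```bash
python3 -m creep '[[-0.007,0,0.25,0,0,0,-1],[-0.007,0,0.5,0,0,0,-1],[-0.007,0,0.64,0,0,0,-1],[-0.007,0,0.655,0,0,0,-1],[-0.007,0,0.655,0,0,0,1],[-0.007,0,0.655,0,0,0,1],[-0.007,0,0.655,0,0,0,1],[-0.007,0,0.655,0,0,0,1]]' 60
python3 -m creep '[[0,0,0,0,0,0,1],[0,0,-0.05,0,0,0,1],[0,0,-0.3,0,0,0,1],[0,0,-0.62,0,0,0,1],[0,0,-0.62,0,0,0,1]]'
python3 -m creep '[[0.785,0.003,-0.12,0,0,-0.044,1],[0.785,0.003,-0.12,0,0,-0.044,1],[0.785,0.003,-0.12,0,0,-0.044,1],[0.785,0.003,-0.12,0,0,-0.044,1],[0.785,0.003,-0.12,0,0,-0.044,1],[0.785,0.003,-0.12,0,0,-0.044,1]]'
python3 -m creep '[[0.724,0.208,-0.035,-0.191,0.007,-0.044,1],[0.724,0.208,-0.035,-0.191,0.007,-0.044,1],[0.724,0.208,-0.035,-0.191,0.007,-0.044,1],[0.724,0.208,-0.035,-0.191,0.007,-0.044,1],[0.724,0.208,-0.035,-0.191,0.007,-0.044,1],[0.724,0.208,-0.035,-0.191,0.007,-0.044,1],[0.724,0.208,-0.035,-0.191,0.007,-0.044,1]]'
python3 - <<'E'
from m import *
from plan import *
c=cap("top");P=cloud(c); g=c["img"].astype(int); 
plan(led(0,.127,.018,0))
L=T.inv().apply((P-O).reshape(-1,3)).reshape(P.shape)
for y in(.18,.09):
    s=(np.abs(L[...,1]-y)<.03)&(np.abs(L[...,2]-.062)<.007)&(np.abs(L[...,0])<.04); q=L[s]; col=g[s]
    (cx,cy),r=cv2.minEnclosingCircle(q[:,:2].astype(np.float32)); wq=q[col.min(1)>120].mean(0)
    print(y,cx,cy,r,len(q),np.degrees(np.arctan2(wq[1]-cy,wq[0]-cx)))
jars(c,P,[(581,262),(553,208)])
E
```

```text
time: 33.92
position: [0.4428, -0.2468, 0.0169]
orientation: [0.001, 0.755, 0.656, 0.0]
ft_force: [-1.0, 1.9, 7.4]
finger_gap: 0.588
grip_force: 61.2
time: 34.55
position: [0.4431, -0.2473, 0.1741]
orientation: [0.003, 0.755, 0.656, 0.001]
ft_force: [0.6, -0.4, -2.2]
finger_gap: 0.59
grip_force: 63.7
time: 35.3
position: [0.4689, -0.0538, 0.1996]
orientation: [0.0, 0.733, 0.681, -0.001]
ft_force: [-0.2, -0.3, -1.6]
finger_gap: 0.591
grip_force: 63.7
time: 36.17
position: [0.5341, 0.1232, 0.2082]
orientation: [0.106, 0.7, 0.698, 0.105]
ft_force: [-0.3, 0.6, -1.7]
finger_gap: 0.589
grip_force: 63.7
t 36.23 pos [0.5341 0.1236 0.2082] gap 0.588 grip 63.7 f [ 0.4 -0.2 -1.8] q7 0.03
[0.014, 0.003, 0.487, -0.001, 0.001, -0.002] rows>=1.9 
0.18 -0.0013856564182788134 0.18202002346515656 0.0237229336053133 127 0.16513088542858403
0.09 0.0 0.0 0.0 0 nan
jar [ 0.4721 -0.3886  0.0253] mean [ 0.4718 -0.3891  0.061 ] strip n 35 29.2
jar [ 0.5946 -0.3368  0.0256] mean [ 0.5955 -0.3361  0.061 ] strip n 33 -99.0<stdin>:8: RuntimeWarning: Mean of empty slice.
  ret = um.true_divide(
```

```bash
python3 -m creep '[[0.014,0.003,0.15,0,0,0,1],[0.014,0.003,0.3,0,0,0,1],[0.014,0.003,0.42,0,0,0,1],[0.014,0.003,0.46,0,0,0,1],[0.014,0.003,0.475,0,0,0,1],[0.014,0.003,0.482,0,0,0,1],[0.014,0.003,0.482,0,0,0,1]]'
python3 - <<'E'
from plan import *
plan(led(0,.127,.017,0))
E
```

```text
time: 37.1
position: [0.5708, 0.1287, 0.0941]
orientation: [0.106, 0.699, 0.699, 0.106]
ft_force: [-0.1, -0.2, -2.0]
finger_gap: 0.591
grip_force: 63.7
t 37.1 pos [0.5708 0.1287 0.0941] gap 0.591 grip 63.7 f [-0.1 -0.2 -2. ] q7 0.26
[-0.007, -0.003, 0.011, 0.0, 0.0, -0.0] rows>=0.1
```

```bash
python3 -m creep '[[-0.007,0,0.006,0,0,0,1],[-0.007,0,0.012,0,0,0,1],[-0.007,0,0.015,0,0,0,1],[-0.007,0,0.015,0,0,0,1]]'
python3 -m creep '[[0,0,0,0,0,0,0],[0,0,0,0,0,0,-0.3],[0,0,0,0,0,0,-0.6],[0,0,-0.1,0,0,0,-0.6],[0,0,-0.3,0,0,0,-0.6],[0,0,-0.5,0,0,0,-0.6],[0,0,-0.6,0,0,0,-0.6]]'
python3 - <<'E'
from plan import *
j=(.4722,-.389)
plan(w(.48,-.1,.22,0),w(.475,-.3,.2,20),w(*j,.18,31),w(*j,.015,31),w(*j,.18,31),w(.475,-.18,.21,20),led(0,.02,.14,0),led(0,.037,.14,0))
E
```

```text
time: 37.6
position: [0.5715, 0.1265, 0.0907]
orientation: [0.105, 0.7, 0.699, 0.106]
ft_force: [-8.9, 0.1, 15.2]
finger_gap: 0.594
grip_force: 66.2
time: 38.48
position: [0.5276, 0.1268, 0.235]
orientation: [0.106, 0.7, 0.699, 0.106]
ft_force: [0.7, 0.2, 0.9]
finger_gap: 0.801
grip_force: 0.0
t 38.48 pos [0.5276 0.1268 0.235 ] gap 0.801 grip 0.0 f [0.7 0.2 0.9] q7 -0.02
[-0.907, -0.199, 0.0, 0.192, -0.0, -0.001] rows>=3.7 
[-0.8, -0.02, 0.08, 0.0, 0.0, -0.222] rows>=3.2 
[-0.331, -0.132, 0.08, 0.0, 0.0, -0.122] rows>=1.5 
[0.0, 0.0, 0.66, 0.0, 0.0, 0.0] rows>=2.6 
[0.0, 0.0, -0.66, 0.0, 0.0, 0.0] rows>=2.6 
[0.711, 0.44, -0.12, 0.0, 0.0, 0.122] rows>=3.4 
[0.67, 0.498, 0.005, -0.189, -0.033, 0.221] rows>=3.3 
[0.068, 0.0, 0.0, 0.0, 0.0, 0.0] rows>=0.3
```

```bash
python3 -m creep '[[-0.907,-0.199,0,0.192,0,0,-1],[-0.907,-0.199,0,0.192,0,0,-1],[-0.907,-0.199,0,0.192,0,0,-1],[-0.907,-0.199,0,0.192,0,0,-1],[-0.907,-0.199,0,0.192,0,0,-1],[-0.907,-0.199,0,0.192,0,0,-1]]'
python3 -m creep '[[-0.8,-0.02,0.08,0,0,-0.222,-1],[-0.8,-0.02,0.08,0,0,-0.222,-1],[-0.8,-0.02,0.08,0,0,-0.222,-1],[-0.8,-0.02,0.08,0,0,-0.222,-1],[-0.8,-0.02,0.08,0,0,-0.222,-1]]'
python3 -m creep '[[-0.331,-0.132,0.08,0,0,-0.122,-1],[-0.331,-0.132,0.08,0,0,-0.122,-1],[-0.331,-0.132,0.08,0,0,-0.122,-1],[-0.331,-0.132,0.08,0,0,-0.122,-1]]'
python3 - <<'E'
from plan import *
plan(w(.4722,-.389,.015,31))
c=cap("top"); P=cloud(c); g=c["img"].astype(int)
L=T.inv().apply((P-O).reshape(-1,3)).reshape(P.shape)
for y in(.18,.09,0):
    s=(np.abs(L[...,1]-y)<.03)&(np.abs(L[...,2]-.062)<.007)&(np.abs(L[...,0])<.04); q=L[s]; col=g[s]
    (cx,cy),r=cv2.minEnclosingCircle(q[:,:2].astype(np.float32)); wq=q[col.min(1)>120].mean(0)
    print(y,cx,cy,r,len(q),np.degrees(np.arctan2(wq[1]-cy,wq[0]-cx)))
E
```

```text
time: 39.22
position: [0.4799, -0.0994, 0.2184]
orientation: [-0.001, 0.707, 0.707, -0.001]
ft_force: [-0.8, -0.2, -0.6]
finger_gap: 1.001
grip_force: 0.0
time: 39.85
position: [0.4749, -0.3003, 0.1983]
orientation: [-0.001, 0.574, 0.819, -0.001]
ft_force: [0.2, -0.9, 0.5]
finger_gap: 0.997
grip_force: 0.0
time: 40.35
position: [0.4731, -0.3863, 0.1785]
orientation: [-0.001, 0.492, 0.871, -0.0]
ft_force: [-0.2, 0.5, 0.0]
finger_gap: 1.001
grip_force: 0.0
t 40.35 pos [ 0.4731 -0.3863  0.1785] gap 1.001 grip 0.0 f [-0.2  0.5  0. ] q7 1.54
[-0.008, -0.008, 0.654, -0.001, -0.001, 0.001] rows>=2.6 
0.18 -0.0034871466923505068 0.17948079109191895 0.024737557396292686 288 8.360926777319616
0.09 -0.000914909818675369 0.08941547572612762 0.024958355352282524 292 7.052944131474744
0 -0.00014355446910485625 0.0014571704668924212 0.024971390143036842 291 4.2712553931036155
```

```bash
python3 -m creep '[[-0.008,-0.008,0.25,0,0,0,-1],[-0.008,-0.008,0.5,0,0,0,-1],[-0.008,-0.008,0.64,0,0,0,-1],[-0.008,-0.008,0.654,0,0,0,-1],[-0.008,-0.008,0.654,0,0,0,1],[-0.008,-0.008,0.654,0,0,0,1],[-0.008,-0.008,0.654,0,0,0,1],[-0.008,-0.008,0.654,0,0,0,1]]' 60
python3 -m creep '[[0,0,0,0,0,0,1],[0,0,-0.05,0,0,0,1],[0,0,-0.3,0,0,0,1],[0,0,-0.66,0,0,0,1],[0,0,-0.66,0,0,0,1]]'
python3 -m creep '[[0.711,0.44,-0.12,0,0,0.122,1],[0.711,0.44,-0.12,0,0,0.122,1],[0.711,0.44,-0.12,0,0,0.122,1],[0.711,0.44,-0.12,0,0,0.122,1],[0.711,0.44,-0.12,0,0,0.122,1],[0.711,0.44,-0.12,0,0,0.122,1]]'
python3 -m creep '[[0.67,0.498,0.005,-0.189,-0.033,0.221,1],[0.67,0.498,0.005,-0.189,-0.033,0.221,1],[0.67,0.498,0.005,-0.189,-0.033,0.221,1],[0.67,0.498,0.005,-0.189,-0.033,0.221,1],[0.67,0.498,0.005,-0.189,-0.033,0.221,1],[0.67,0.498,0.005,-0.189,-0.033,0.221,1],[0.67,0.498,0.005,-0.189,-0.033,0.221,1]]'
python3 - <<'E'
from m import *
from plan import *
plan(led(0,.037,.018,-3))
c=cap("top"); jars(c,cloud(c),[(553,208)])
E
```

```text
time: 41.4
position: [0.4722, -0.3927, 0.0177]
orientation: [0.001, 0.493, 0.87, -0.001]
ft_force: [-0.7, 2.0, 6.6]
finger_gap: 0.592
grip_force: 61.8
time: 42.02
position: [0.4718, -0.3934, 0.1853]
orientation: [0.002, 0.493, 0.87, -0.001]
ft_force: [-0.1, -0.4, -2.1]
finger_gap: 0.587
grip_force: 63.2
time: 42.78
position: [0.4739, -0.184, 0.2107]
orientation: [-0.0, 0.575, 0.818, -0.001]
ft_force: [-0.3, -0.3, -2.2]
finger_gap: 0.591
grip_force: 63.2
time: 43.65
position: [0.5338, 0.0148, 0.2087]
orientation: [0.105, 0.701, 0.697, 0.105]
ft_force: [-0.4, 0.2, -1.4]
finger_gap: 0.591
grip_force: 63.2
t 43.65 pos [0.5338 0.0148 0.2087] gap 0.591 grip 63.2 f [-0.4  0.2 -1.4] q7 0.32
[0.09, 0.004, 0.489, -0.001, 0.001, 0.03] rows>=2.0 
jar [ 0.5948 -0.3363  0.0254] mean [ 0.5955 -0.3357  0.0609] strip n 33 -98.8
```

```bash
python3 -m creep '[[0.085,0.004,0,0,0,0.03,1],[0.085,0.004,0.15,0,0,0.03,1],[0.085,0.004,0.3,0,0,0.03,1],[0.085,0.004,0.42,0,0,0.03,1],[0.085,0.004,0.46,0,0,0.03,1],[0.085,0.004,0.475,0,0,0.03,1],[0.085,0.004,0.482,0,0,0.03,1],[0.085,0.004,0.482,0,0,0.03,1]]'
python3 - <<'E'
from plan import *
plan(led(0,.037,.018,-3))
E
```

```text
time: 44.7
position: [0.5706, 0.0385, 0.0945]
orientation: [0.103, 0.716, 0.682, 0.108]
ft_force: [0.3, -0.2, -1.4]
finger_gap: 0.594
grip_force: 63.3
t 44.7 pos [0.5706 0.0385 0.0945] gap 0.594 grip 63.3 f [ 0.3 -0.2 -1.4] q7 0.51
[-0.006, -0.002, 0.009, -0.001, 0.0, 0.002] rows>=0.0
```

```bash
python3 -m creep '[[-0.006,0,0.005,0,0,0,1],[-0.006,0,0.01,0,0,0,1],[-0.006,0,0.013,0,0,0,1],[-0.006,0,0.013,0,0,0,1]]'
python3 -m creep '[[0,0,0,0,0,0,0],[0,0,0,0,0,0,-0.3],[0,0,0,0,0,0,-0.6],[0,0,-0.1,0,0,0,-0.6],[0,0,-0.3,0,0,0,-0.6],[0,0,-0.5,0,0,0,-0.6],[0,0,-0.6,0,0,0,-0.6]]'
python3 - <<'E'
from plan import *
c=cap("top");P=cloud(c); j=np.array((.595,-.3365))
d=P[...,:2]-j; r=np.hypot(d[...,0],d[...,1]); a=np.degrees(np.arctan2(d[...,1],d[...,0]))
for lo,hi in((.012,.03),(.03,.075),(.075,.3)):
    m=(P[...,2]>lo)&(P[...,2]<hi)&(r<.14)&(r>.035)
    for k in range(-180,180,20):
        q=m&(a>=k)&(a<k+20)
        if q.sum()>4: print(lo,k,"rmin",np.percentile(r[q],5).round(3),q.sum())
plan(w(.5,-.1,.22,-40),w(.57,-.28,.25,-95),w(*j,.22,-119),w(*j,.015,-119),w(*j,.22,-119),w(.53,-.2,.24,-60),led(0,-.05,.14,-22))
E
```

```text
time: 45.2
position: [0.5711, 0.0368, 0.0913]
orientation: [0.102, 0.716, 0.682, 0.108]
ft_force: [-7.6, -0.2, 12.7]
finger_gap: 0.594
grip_force: 65.4
time: 46.08
position: [0.5274, 0.0368, 0.2358]
orientation: [0.103, 0.716, 0.682, 0.108]
ft_force: [-0.2, 0.9, 0.1]
finger_gap: 0.801
grip_force: 0.0
0.012 -100 rmin 0.09 20
0.012 -80 rmin 0.089 9
0.012 -60 rmin 0.091 14
0.012 -40 rmin 0.088 32
0.012 -20 rmin 0.079 81
0.012 0 rmin 0.078 251
0.012 20 rmin 0.081 151
0.03 -100 rmin 0.088 189
0.03 -80 rmin 0.087 231
0.03 -60 rmin 0.091 39
0.03 -40 rmin 0.087 92
0.03 -20 rmin 0.101 38
0.075 -60 rmin 0.093 107
0.075 -40 rmin 0.09 430
0.075 -20 rmin 0.104 32
t 46.12 pos [0.528  0.0368 0.2374] gap 0.803 grip 0.0 f [ 1.5 -0.2  1.1] q7 0.17
[-0.553, -0.1, 0.032, 0.181, -0.072, 0.409] rows>=3.8 
[-0.372, 0.677, -0.12, 0.0, 0.0, 0.611] rows>=5.1 
[0.119, 0.216, 0.12, 0.0, 0.0, 0.267] rows>=2.2 
[0.0, 0.0, 0.82, 0.0, 0.0, 0.0] rows>=3.3 
[0.0, 0.0, -0.82, 0.0, 0.0, 0.0] rows>=3.3 
[-0.492, -0.351, -0.08, 0.0, 0.0, -0.656] rows>=5.5 
[0.316, -0.51, 0.125, -0.147, 0.128, -0.419] rows>=3.9
```

```bash
python3 -m creep '[[-0.553,-0.1,0.032,0.181,-0.072,0.409,-1],[-0.553,-0.1,0.032,0.181,-0.072,0.409,-1],[-0.553,-0.1,0.032,0.181,-0.072,0.409,-1],[-0.553,-0.1,0.032,0.181,-0.072,0.409,-1],[-0.553,-0.1,0.032,0.181,-0.072,0.409,-1],[-0.553,-0.1,0.032,0.181,-0.072,0.409,-1]]'
python3 -m creep '[[-0.372,0.677,-0.12,0,0,0.611,-1],[-0.372,0.677,-0.12,0,0,0.611,-1],[-0.372,0.677,-0.12,0,0,0.611,-1],[-0.372,0.677,-0.12,0,0,0.611,-1],[-0.372,0.677,-0.12,0,0,0.611,-1],[-0.372,0.677,-0.12,0,0,0.611,-1],[-0.372,0.677,-0.12,0,0,0.611,-1]]'
python3 -m creep '[[0.119,0.216,0.12,0,0,0.267,-1],[0.119,0.216,0.12,0,0,0.267,-1],[0.119,0.216,0.12,0,0,0.267,-1],[0.119,0.216,0.12,0,0,0.267,-1],[0.119,0.216,0.12,0,0,0.267,-1]]'
python3 - <<'E'
from plan import *
plan(w(.595,-.3365,.22,-119),w(.595,-.3365,.015,-119))
E
```

```text
time: 46.88
position: [0.4988, -0.0999, 0.2166]
orientation: [0.001, 0.905, 0.425, -0.002]
ft_force: [0.0, 0.5, 0.2]
finger_gap: 1.0
grip_force: 0.0
time: 47.75
position: [0.5694, -0.2792, 0.2473]
orientation: [0.001, 0.999, -0.041, -0.001]
ft_force: [-0.4, 0.8, 0.5]
finger_gap: 1.004
grip_force: 0.0
time: 48.38
position: [0.5945, -0.3358, 0.2176]
orientation: [0.001, 0.969, -0.248, -0.001]
ft_force: [-0.5, -0.6, -0.2]
finger_gap: 0.998
grip_force: 0.0
t 48.38 pos [ 0.5945 -0.3358  0.2176] gap 0.998 grip 0.0 f [-0.5 -0.6 -0.2] q7 -0.99
[0.003, 0.001, -0.01, 0.002, 0.001, 0.002] rows>=0.0 
[0.0, 0.0, 0.82, 0.0, 0.0, 0.0] rows>=3.3
```

```bash
python3 -m creep '[[0.003,0,0.25,0,0,0,-1],[0.003,0,0.5,0,0,0,-1],[0.003,0,0.72,0,0,0,-1],[0.003,0,0.81,0,0,0,-1],[0.003,0,0.81,0,0,0,1],[0.003,0,0.81,0,0,0,1],[0.003,0,0.81,0,0,0,1],[0.003,0,0.81,0,0,0,1]]' 60
python3 -m creep '[[0,0,0,0,0,0,1],[0,0,-0.05,0,0,0,1],[0,0,-0.3,0,0,0,1],[0,0,-0.55,0,0,0,1],[0,0,-0.81,0,0,0,1],[0,0,-0.81,0,0,0,1]]'
python3 -m creep '[[-0.492,-0.351,-0.08,0,0,-0.656,1],[-0.492,-0.351,-0.08,0,0,-0.656,1],[-0.492,-0.351,-0.08,0,0,-0.656,1],[-0.492,-0.351,-0.08,0,0,-0.656,1],[-0.492,-0.351,-0.08,0,0,-0.656,1],[-0.492,-0.351,-0.08,0,0,-0.656,1],[-0.492,-0.351,-0.08,0,0,-0.656,1]]'
python3 -m creep '[[0.316,-0.51,0.125,-0.147,0.128,-0.419,1],[0.316,-0.51,0.125,-0.147,0.128,-0.419,1],[0.316,-0.51,0.125,-0.147,0.128,-0.419,1],[0.316,-0.51,0.125,-0.147,0.128,-0.419,1],[0.316,-0.51,0.125,-0.147,0.128,-0.419,1],[0.316,-0.51,0.125,-0.147,0.128,-0.419,1],[0.316,-0.51,0.125,-0.147,0.128,-0.419,1]]'
python3 - <<'E'
from plan import *
plan(led(0,-.053,.018,-22))
c=cap("top"); cv2.imwrite("pics/s7.png",cv2.resize(c["img"][120:280,185:505,::-1],(800,400)))
E
```

```text
time: 49.38
position: [0.596, -0.3384, 0.0179]
orientation: [0.002, 0.968, -0.25, 0.001]
ft_force: [-0.2, 0.2, 7.3]
finger_gap: 0.588
grip_force: 63.1
time: 50.12
position: [0.5963, -0.3392, 0.2241]
orientation: [0.003, 0.968, -0.25, 0.003]
ft_force: [-0.4, 0.6, -1.9]
finger_gap: 0.588
grip_force: 63.2
time: 51.0
position: [0.5293, -0.2, 0.2369]
orientation: [0.0, 0.966, 0.259, -0.002]
ft_force: [-0.4, 0.8, -1.3]
finger_gap: 0.592
grip_force: 63.3
time: 51.88
position: [0.5348, -0.051, 0.2057]
orientation: [0.084, 0.82, 0.553, 0.122]
ft_force: [-0.4, -1.0, -1.5]
finger_gap: 0.588
grip_force: 63.6
t 51.88 pos [ 0.5348 -0.051   0.2057] gap 0.588 grip 63.6 f [-0.4 -1.  -1.5] q7 0.18
[-0.005, 0.007, 0.476, -0.001, 0.002, 0.0] rows>=1.9
```

View pics/s7.png

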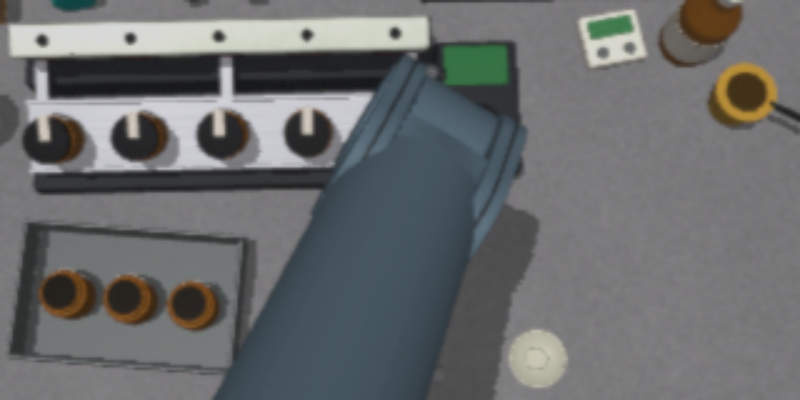

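Four jars stand in line with their strips toward the windows; the tub is unchanged. Lowering jar 5.

```bash
python3 -m creep '[[-0.005,0.007,0.15,0,0,0,1],[-0.005,0.007,0.3,0,0,0,1],[-0.005,0.007,0.41,0,0,0,1],[-0.005,0.007,0.45,0,0,0,1],[-0.005,0.007,0.465,0,0,0,1],[-0.005,0.007,0.47,0,0,0,1],[-0.005,0.007,0.47,0,0,0,1]]'
python3 - <<'E'
from plan import *
plan(led(0,-.053,.018,-22))
E
```

```text
time: 52.8
position: [0.5701, -0.0523, 0.0944]
orientation: [0.084, 0.819, 0.554, 0.123]
ft_force: [-0.4, 0.4, -1.6]
finger_gap: 0.589
grip_force: 63.6
t 52.8 pos [ 0.5701 -0.0523  0.0944] gap 0.589 grip 63.6 f [-0.4  0.4 -1.6] q7 0.48
[-0.003, 0.001, 0.009, -0.0, 0.001, 0.002] rows>=0.0
```

```bash
python3 -m creep '[[-0.003,0,0.005,0,0,0,1],[-0.003,0,0.01,0,0,0,1],[-0.003,0,0.013,0,0,0,1],[-0.003,0,0.013,0,0,0,1]]'
python3 -m creep '[[0,0,0,0,0,0,0],[0,0,0,0,0,0,-0.3],[0,0,0,0,0,0,-0.6],[0,0,-0.1,0,0,0,-0.6],[0,0,-0.3,0,0,0,-0.6],[0,0,-0.5,0,0,0,-0.6],[0,0,-0.6,0,0,0,-0.6]]'
python3 - <<'E'
from plan import *
plan(w(.5,-.25,.22,0))
E
```

```text
time: 53.3
position: [0.5703, -0.0531, 0.0913]
orientation: [0.083, 0.819, 0.554, 0.123]
ft_force: [-7.4, 0.9, 13.8]
finger_gap: 0.587
grip_force: 65.7
time: 54.18
position: [0.5266, -0.0532, 0.2357]
orientation: [0.084, 0.819, 0.554, 0.123]
ft_force: [0.1, -0.0, -0.5]
finger_gap: 0.802
grip_force: 0.0
t 54.17 pos [ 0.5266 -0.0532  0.2357] gap 0.802 grip 0.0 f [ 0.1 -0.  -0.5] q7 0.11
[-0.775, 0.182, 0.029, 0.188, -0.036, -0.242] rows>=3.2
```

```bash
python3 -m creep '[[-0.775,0.182,0.029,0.188,-0.036,-0.242,1],[-0.775,0.182,0.029,0.188,-0.036,-0.242,1],[-0.775,0.182,0.029,0.188,-0.036,-0.242,1],[-0.775,0.182,0.029,0.188,-0.036,-0.242,1],[-0.775,0.182,0.029,0.188,-0.036,-0.242,1],[-0.775,0.182,0.029,0.188,-0.036,-0.242,1]]'
cat > chk.py <<'E'
from plan import *
c=cap("top"); P=cloud(c); g=c["img"].astype(int)
L=T.inv().apply((P-O).reshape(-1,3)).reshape(P.shape)
for y in(.18,.09,0,-.09,-.18):
    s=(np.abs(L[...,1]-y)<.03)&(np.abs(L[...,2]-.062)<.007)&(np.abs(L[...,0])<.04); q=L[s]; col=g[s]
    (cx,cy),r=cv2.minEnclosingCircle(q[:,:2].astype(np.float32)); wq=q[col.min(1)>120].mean(0)
    print(y,np.round([cx,cy,r,q[:,2].mean()],4),len(q),np.degrees(np.arctan2(wq[1]-cy,wq[0]-cx)).round(1))
E
python3 - <<'E'
from chk import *
s=(P[...,2]>.066)&(P[...,2]<.1)&(np.hypot(P[...,0]-.582,P[...,1]+.144)<.03)
q=P[s]; print("btn",q.mean(0),np.median(q[:,2]),np.percentile(q[:,2],90),cv2.minEnclosingCircle(q[:,:2].astype(np.float32)))
b=np.r_[q[:,:2].mean(0)]
plan(w(*b,.14,0),w(*b,.095,0))
cv2.imwrite("pics/s8.png",cv2.resize(c["img"][120:280,185:505,::-1],(800,400)))
E
```

```text
time: 54.92
position: [0.5001, -0.2484, 0.2182]
orientation: [-0.0, 0.706, 0.708, -0.0]
ft_force: [-0.2, 0.6, -1.2]
finger_gap: 0.003
grip_force: 0.0
0.18 [-0.0034  0.1791  0.0249  0.0613] 290 9.2
0.09 [-0.0009  0.0892  0.0249  0.061 ] 292 7.0
0 [-0.0002  0.001   0.0249  0.0614] 290 7.2
-0.09 [-0.0007 -0.0889  0.0242  0.0611] 281 2.9
-0.18 [-0.0013 -0.1799  0.0249  0.0609] 285 -8.3
btn [ 0.58037454 -0.14629013  0.07508009] 0.07321102027822113 0.08219266375569131 ((0.5831172466278076, -0.1463150680065155), 0.024461058899760246)
t 54.98 pos [ 0.5004 -0.2479  0.2182] gap 0.004 grip 0.0 f [-0.4 -0.1 -0.2] q7 0.79
[0.406, 0.322, 0.313, -0.001, -0.0, 0.002] rows>=2.4 
[0.0, 0.0, 0.18, 0.0, 0.0, 0.0] rows>=0.7
```

View pics/s8.png

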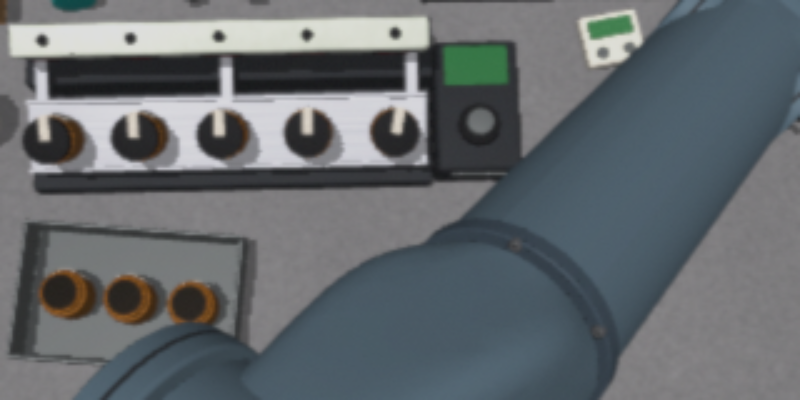

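All five jars stand in front of the windows with strips up-slope. I'll check their angles more precisely from the strip's own axis before pressing.

```bash
python3 - <<'E'
from plan import *
n=T.apply([0,0,1.]); P0=O+n*.0625
for name in("top","scene"):
    A=[]
    for _ in range(4):
        c=cap(name); K=c["camera_matrix"]; o=np.array(c["position"]); v,u=np.mgrid[:400,:640]
        d=np.stack([(u-K[0,2])/K[0,0],-(v-K[1,2])/K[1,1],-np.ones_like(u,float)],-1)@c["R"].T
        Q=T.inv().apply((o+d*(((P0-o)@n)/(d@n))[...,None]-O).reshape(-1,3)).reshape(d.shape)
        A.append((Q,c["img"].min(2).astype(float)))
    g=np.mean([a[1] for a in A],0); Q=A[0][0]
    for y,cx in((.18,-.0034),(.09,-.001),(0,0),(-.09,0),(-.18,-.001)):
        dx,dy=Q[...,0]-cx,Q[...,1]-y; m=np.hypot(dx,dy)<.0215
        w_=np.clip(g-75,0,None)*m; W=w_.sum(); mx,my=(w_*dx).sum()/W,(w_*dy).sum()/W
        C=np.array([[(w_*(dx-mx)**2).sum(),(w_*(dx-mx)*(dy-my)).sum()],[0,(w_*(dy-my)**2).sum()]])
        print(name,y,"pca",np.degrees(.5*np.arctan2(2*C[0,1],C[0,0]-C[1,1])).round(1),"cent",round(mx,4),round(my,4))
E
```

```text
top 0.18 pca 1.3 cent 0.0114 0.0008
top 0.09 pca 3.0 cent 0.0105 -0.0001
top 0 pca -0.2 cent 0.0098 0.0021
top -0.09 pca -2.0 cent 0.0104 0.0018
top -0.18 pca -12.1 cent 0.0101 -0.0008
scene 0.18 pca 8.7 cent 0.0111 -0.0006
scene 0.09 pca 7.6 cent 0.011 -0.0015
scene 0 pca 12.6 cent 0.0104 -0.0
scene -0.09 pca 14.0 cent 0.011 -0.0001
scene -0.18 pca 1.4 cent 0.0109 -0.0025
```

The first four are within about 3°. Jar 5 is about 10° off, so I'll turn it by +9°.

```bash
python3 - <<'E'
from plan import *
plan(led(-.001,-.053,.15,-10),led(-.001,-.053,.018,-10),led(-.001,-.053,.028,-10),led(-.001,-.053,.028,-1))
E
```

```text
t 55.38 pos [ 0.5    -0.2494  0.2184] gap 0.002 grip 0.0 f [-1.  -0.1 -0.7] q7 0.79
[0.785, 0.124, 0.001, -0.191, 0.017, 0.111] rows>=3.2 
[-0.0, -0.0, 0.528, 0.0, 0.0, 0.0] rows>=2.1 
[0.0, 0.0, -0.04, 0.0, 0.0, 0.0] rows>=0.2 
[0.0, 0.0, 0.0, 0.0, 0.0, -0.1] rows>=0.8
```

```bash
python3 -m creep '[[0.785,0.124,0.001,-0.191,0.017,0.111,-1],[0.785,0.124,0.001,-0.191,0.017,0.111,-1],[0.785,0.124,0.001,-0.191,0.017,0.111,-1],[0.785,0.124,0.001,-0.191,0.017,0.111,-1],[0.785,0.124,0.001,-0.191,0.017,0.111,-1],[0.785,0.124,0.001,-0.191,0.017,0.111,-1],[0.785,0.124,0.001,-0.191,0.017,0.111,-1]]'
python3 - <<'E'
from plan import *
plan(led(-.001,-.053,.018,-10))
E
```

```text
time: 56.25
position: [0.5306, -0.0555, 0.218]
orientation: [0.097, 0.758, 0.634, 0.114]
ft_force: [-0.4, -0.6, -0.2]
finger_gap: 1.004
grip_force: 0.0
t 56.25 pos [ 0.5306 -0.0555  0.218 ] gap 1.004 grip 0.0 f [-0.4 -0.6 -0.2] q7 0.33
[0.011, -0.001, 0.528, 0.0, 0.001, -0.002] rows>=2.1
```

```bash
python3 -m creep '[[0.008,0,0.2,0,0,0,-1],[0.008,0,0.4,0,0,0,-1],[0.008,0,0.52,0,0,0,-1],[0.008,0,0.525,0,0,0,-1],[0.008,0,0.525,0,0,0,1],[0.008,0,0.525,0,0,0,1],[0.008,0,0.525,0,0,0,1],[0.008,0,0.525,0,0,0,1]]' 50
python3 -m creep '[[0,0,0,0,0,0,1],[0,0,-0.03,0,0,0,1],[0,0,-0.04,0,0,-0.05,1],[0,0,-0.04,0,0,-0.1,1],[0,0,-0.04,0,0,-0.1,1],[0,0,-0.02,0,0,-0.1,1],[0,0,-0.01,0,0,-0.1,1],[0,0,-0.01,0,0,-0.1,1]]'
python3 - <<'E'
from plan import *
plan(led(0,-.053,.018,-1))
E
```

```text
time: 57.25
position: [0.5701, -0.0517, 0.0943]
orientation: [0.097, 0.757, 0.635, 0.115]
ft_force: [-4.2, -0.4, 8.2]
finger_gap: 0.588
grip_force: 50.4
time: 58.25
position: [0.5688, -0.0515, 0.0946]
orientation: [0.105, 0.705, 0.693, 0.106]
ft_force: [-0.2, 0.6, -1.5]
finger_gap: 0.594
grip_force: 52.2
t 58.25 pos [ 0.5688 -0.0515  0.0946] gap 0.594 grip 52.2 f [-0.2  0.6 -1.5] q7 0.77
[-0.006, 0.005, 0.011, -0.001, 0.0, -0.0] rows>=0.1
```

```bash
python3 -m creep '[[-0.004,0.004,0.005,0,0,0,1],[-0.004,0.004,0.01,0,0,0,1],[-0.004,0.004,0.012,0,0,0,1],[-0.004,0.004,0.012,0,0,0,1]]'
python3 -m creep '[[0,0,0,0,0,0,0],[0,0,0,0,0,0,-0.3],[0,0,0,0,0,0,-0.6],[0,0,-0.1,0,0,0,-0.6],[0,0,-0.3,0,0,0,-0.6],[0,0,-0.5,0,0,0,-0.6],[0,0,-0.6,0,0,0,-0.6]]'
python3 - <<'E'
from plan import *
plan(w(.5,-.25,.22,0),w(.5815,-.146,.14,0))
E
```

```text
time: 58.75
position: [0.5697, -0.052, 0.094]
orientation: [0.103, 0.705, 0.693, 0.107]
ft_force: [-20.4, 3.0, 34.0]
finger_gap: 0.594
grip_force: 56.5
time: 59.62
position: [0.5269, -0.0528, 0.2376]
orientation: [0.105, 0.705, 0.693, 0.107]
ft_force: [-0.1, -0.2, 0.2]
finger_gap: 0.804
grip_force: 0.0
t 59.62 pos [ 0.5269 -0.0528  0.2376] gap 0.804 grip 0.0 f [-0.1 -0.2  0.2] q7 0.4
[-0.791, -0.109, 0.035, 0.192, -0.002, -0.011] rows>=3.2 
[0.416, 0.326, 0.32, 0.0, 0.0, 0.0] rows>=2.5
```

```bash
python3 -m creep '[[-0.791,-0.109,0.035,0.192,0,-0.011,1],[-0.791,-0.109,0.035,0.192,0,-0.011,1],[-0.791,-0.109,0.035,0.192,0,-0.011,1],[-0.791,-0.109,0.035,0.192,0,-0.011,1],[-0.791,-0.109,0.035,0.192,0,-0.011,1],[-0.791,-0.109,0.035,0.192,0,-0.011,1]]'
python3 -c "import chk"
python3 -m creep '[[0.416,0.326,0.32,0,0,0,1],[0.416,0.326,0.32,0,0,0,1],[0.416,0.326,0.32,0,0,0,1],[0.416,0.326,0.32,0,0,0,1],[0.416,0.326,0.32,0,0,0,1]]'
python3 - <<'E'
from plan import *
plan(w(.5815,-.146,.09,0))
E
```

```text
time: 60.38
position: [0.5005, -0.2477, 0.2182]
orientation: [-0.002, 0.706, 0.708, 0.001]
ft_force: [-0.4, 0.1, -1.1]
finger_gap: 0.003
grip_force: 0.0
0.18 [-0.003   0.1792  0.0246  0.0611] 292 9.5
0.09 [-0.001   0.0891  0.0249  0.0611] 289 8.0
0 [-0.0001  0.0013  0.0248  0.0611] 288 5.6
-0.09 [-0.0008 -0.0889  0.0242  0.061 ] 283 2.9
-0.18 [-0.0009 -0.1799  0.0246  0.061 ] 285 -0.4
time: 61.05
position: [0.5807, -0.147, 0.1394]
orientation: [-0.001, 0.707, 0.707, -0.0]
ft_force: [0.4, -0.1, 0.3]
finger_gap: -0.0
grip_force: 0.0
t 61.05 pos [ 0.5807 -0.147   0.1394] gap -0.0 grip 0.0 f [ 0.4 -0.1  0.3] q7 0.67
[0.004, 0.004, 0.198, -0.001, -0.0, -0.001] rows>=0.8
```

```bash
python3 -m creep '[[0.004,0.004,0.15,0,0,0,1],[0.004,0.004,0.2,0,0,0,1],[0.004,0.004,0.23,0,0,0,1],[0.004,0.004,0.23,0,0,0,1]]'
python3 -m creep '[[0,0,0.008,0,0,0,1],[0,0,0.016,0,0,0,1],[0,0,0.016,0,0,0,1]]'
python3 -m creep '[[0,0,0.008,0,0,0,1],[0,0,0.016,0,0,0,1],[0,0,0.016,0,0,0,1]]'
```

```text
time: 61.55
position: [0.5819, -0.1454, 0.0816]
orientation: [-0.001, 0.707, 0.707, -0.0]
ft_force: [-1.1, 0.2, 1.5]
finger_gap: 0.001
grip_force: 0.8
time: 61.92
position: [0.5825, -0.1451, 0.0775]
orientation: [-0.001, 0.707, 0.707, 0.0]
ft_force: [-0.9, -1.9, 3.8]
finger_gap: -0.0
grip_force: 2.0
time: 62.3
position: [0.5826, -0.1452, 0.0757]
orientation: [-0.001, 0.707, 0.707, 0.001]
ft_force: [-7.0, 1.2, 27.9]
finger_gap: 0.003
grip_force: 14.2
```

The button has bottomed out at 28 N. I'll retract and do a final check.

```bash
python3 -m creep '[[0,0,0,0,0,0,1],[0,0,-0.1,0,0,0,1],[0,0,-0.3,0,0,0,1],[0,0,-0.5,0,0,0,1],[-0.3,-0.4,-0.6,0,0,0,1],[-0.3,-0.4,-0.6,0,0,0,1],[-0.3,-0.4,-0.6,0,0,0,1],[-0.3,-0.4,-0.6,0,0,0,1]]'
python3 - <<'E'
from chk import *
c=cap("scene"); a=c["img"][130:330,160:460,::-1]; t=P is None
im=cap("top")["img"][110:280,185:440,::-1]
cv2.imwrite("pics/s9.png",np.vstack([cv2.resize(im,(450,300)),cv2.resize(a,(450,300))]))
E
```

```text
time: 63.3
position: [0.4828, -0.2186, 0.2227]
orientation: [-0.002, 0.707, 0.707, 0.001]
ft_force: [0.7, 0.3, 0.1]
finger_gap: -0.001
grip_force: 0.0
0.18 [-0.0033  0.1794  0.0245  0.0612] 289 9.0
0.09 [-0.001   0.089   0.025   0.0612] 290 8.0
0 [-0.0002  0.0015  0.0248  0.061 ] 288 4.6
-0.09 [-0.0008 -0.0889  0.0242  0.0612] 278 2.9
-0.18 [-0.0009 -0.1802  0.0247  0.061 ] 284 0.5
```

View pics/s9.png

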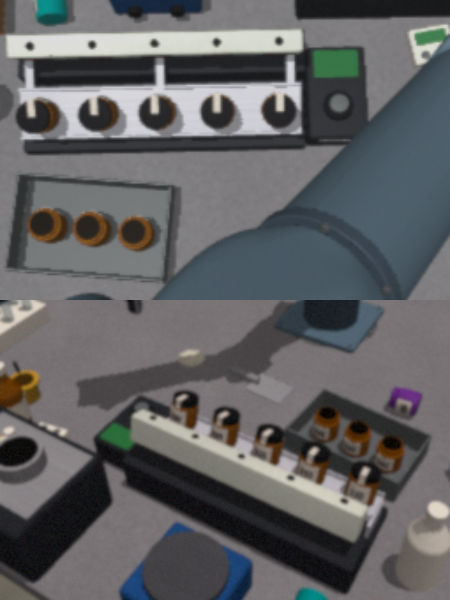

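The picture shows all five jars under their windows with labels to the reader, and three used jars in the tub. The button has sprung back and the arm is clear.

```bash
python3 -c "
from cell import close_job
print(close_job())"
```

```text
the job is handed in; nothing more can be done
None
```

The job is handed in: the three used jars are in the wash tub, all five lidded jars stand on the ledge with their labels facing the windows, and the start button was pressed until it bottomed out (28 N), then released. The lamps showed no change afterwards.

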